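# Seat the bracket upright and hold it square

## Robot

A 7-joint arm with a two-finger parallel gripper is mounted at the origin on the work surface. World frame = base frame: x ahead of the robot, y to its left, z up, the work surface at z = 0. Lengths are in m, angles in rad, forces in N, time in s.
With the tool pointing down it reaches from about 0.35 to 0.9 m from the base axis. Payload 8.1 kg.
Tool frame: the origin (TCP) lies on the centre line of the jaws, within the pads' length; the fingertips stand 14 mm ahead of it and the grasp point (between the pads) lies 5 mm behind it (arm.tip_reach is the distance from the TCP to the fingertips, in m); z points along the fingers, y is the direction in which the jaws open and shut (so a half turn about z gives the same grasp; the last joint's range is limited). The gripper opens to 92 mm and grips with 3 to 60 N. Pads are 19 mm wide; open, the fingers measure 130 mm over their backs; the gripper's body (75 mm by 190 mm) begins 47 mm behind the grasp point.
Start: joints at [1.033, 0.434, 0.025, 1.573, -0.012, 1.134, -0.075], TCP at [0.263, -0.567, 0.241] pointing down, gripper open.
Joint ranges: [-2.62, 2.62], [-0.44, 2.09], [-1.27, 1.32], [0.08, 2.57], [-1.32, 4.46], [0.12, 2], [-2.74, 2.74]. Speed limits (rad/s): [2.22, 2.22, 3.01, 3.01, 3.14, 3.14, 3.14].

## Interface

Orientations are given as a rotation vector (axis times angle).
In Python, from cell import sensors, vision, arm, nets gives the robot as it stands.
- The arm moves only by the shell command python3 -m handwheel 'ROWS' [FORCE]. ROWS is JSON, a list of rows, each an object of numbers: "tx", "ty", "tz": the shift along the tool's x, y, z in cm; "wx", "wy", "wz": the turn, a rotation vector about the tool's x, y, z in degrees; "claw": the opening, from 0 (shut) to 1 (fully open). A call has 1 to 12 rows; each row is the pose to reach, as a shift and turn from the pose commanded when the call began, along the tool's axes at that moment; what a row does not reach only later rows make up. A row lasts 1/12 s, in which the tool goes at most 41.7 mm and 7.16 degrees, less where a joint would pass 70% of its speed; a pose out of reach is approached as far as the arm can. A call with a gripper value outside its range is refused whole. The fingers move at their own pace and stop on an object; FORCE is the grip in N (left out, the last holds). Time passes only in rows, so rows that repeat a pose let the fingers close. It gives the time, the measured TCP pose, the force and the opening at its end, in the units of the state.
- sensors.observe(): the state, without advancing time (a new reading comes with each control period).
- vision.get_image(name): name is "side" or "top"; returns (picture, depth): 384x512x3 uint8, blue, green, red; 384x512 float32, m along the optical axis (not along the pixel's ray), 0 where there is no reading.
- vision.camera_model(name): a dict with "K" (3x3 intrinsics, pixels), "k1" (the pictures are not rectified: a ray, as slopes to the right and down, at radius r is drawn at 1 + k1 r^2 times it, then the intrinsics apply), "xyz" and "attitude" of the camera in the world. Camera axes: x right, y down, z forward; pixel columns grow to the right and rows downward; lengths in m; the calibration is good to about 2 mm. A picture is of the moment at which its call begins. camera_model takes no time and is no camera call.
- arm.sign_off(): hands the job in, once; it reports no verdict.
Trained networks look in the newest picture that a camera, given by its name, has taken for a name from the list of things; names that differ only in an ending like _2 or _b are one class to them, and where a whole thing is asked for, a point or a joint stands for the part that bears it (a point fixed in the world has none). Each returns a list of dicts, best first, with "score" (0 to 1); they miss things now and then, are a little off and sometimes report something else, mostly with a low value. They report only what shows in the picture. A call takes as long as a camera call. They do not tell look-alikes from the thing itself.
- nets.cut_out(label, camera): "region" (384x512 bool, what is visible of it) and "uv" ([column, row] in pixels, amid what is visible of it).
The state is a dict: "clock": time; "joints": joint angles; "dq": joint speeds; "joint_efforts": joint torques, N m; "position": TCP position; "ee_rot": TCP orientation; "force": force on the tool from outside, world axes, zero at the start; "ft_torque": the same for the moment, N m; "width": opening from 0.0 (shut) to 1.0 (fully open).
Only numpy, scipy, OpenCV 4.12 (cv2) and the standard library are available. Lean on these libraries where they do the work, as an engineer would, in place of code of your own. Each camera call takes 0.05 s, during which the arm holds its last target.

## Task

Take the tall plain plate out of the wooden rack and slide it fully down into the groove of the bracket base, in front of the shoulder, ends about flush with the base's sides, and let go of it. Then take the engineer's square, stand it on the long flat part of the base, push it square-on into the corner until its stock bears on the base and its blade's back edge lies against the plate, and finish there, gripping the square and pressing it into the corner so that the plate can be screwed fast. Leave everything else where it is.

Things in the scene. Friction and masses are not known exactly. Their poses are not given: they have to be found in the camera images.
- bracket_base: Aluminium bracket base 210 x 100 mm on a dark fixture plate 240 x 130 x 12 mm, fixed to the bench. Origin: centre of the fixture plate's underside. x along the 210 mm, y across, z up. A groove crosses it at x = +75 mm (see groove). On its -x side lies the long flat part, top at z = 34 mm; on its +x side a raised shoulder, x = +82 to +105 mm, top at z = 62 mm.
- groove (a point): Centre of the groove's mouth, level with the long part's top (x = +75 mm, y = 0, z = 34 mm of the base; same axes). The groove runs along y over the whole 100 mm width, open at both ends, between long part and shoulder: 14 mm wide, floor at z = 22 mm of the base (12 mm below the long part's top), both top edges with 2.5 mm x 45 degree chamfers.
- upright: The bracket's upright: plain aluminium plate without holes, 12 mm thick (its x), 100 mm wide (its y), 112 mm tall (its z), the tallest plate in the rack, about 0.36 kg, loose. Origin: centre of its lower edge. It stands upright in one of the rack's three grooves; the two faces are alike.
- square: Steel engineer's square, about 0.54 kg, loose, standing on its stock on the bench. Stock: 120 mm long (x), 18 mm thick (y), 26 mm high (z). Blade: 5 mm thick (y), 25 mm wide (x), rising at the stock's +x end to z = 130 mm; its back edge and the stock's end face lie in one plane at x = +60 mm. Origin: centre of the stock's underside. Free stock to grip: x = -60 to +35 mm.
- square_heel (a point): The square's outside corner: where the stock's underside meets the plane of the blade's back edge, mid-thickness, at x = +60 mm, z = 0 of the square. This corner goes into the corner between base and upright.
- rack: Fixed wooden rack, 200 x 110 mm, 30 mm high. Origin: centre of its underside, on the bench. Three grooves along its y, centred at x = -65, 0 and +65 mm, 14 mm wide and 15 mm deep (floor at z = 15 mm). The plates stand in them in any order, their 12 mm along the rack's x.
- low_plate: Bystander in the rack: aluminium plate 12 x 100 mm, 70 mm tall, with two small dark holes. Origin: centre of its lower edge.
- narrow_plate: Bystander in the rack: aluminium plate 12 x 55 mm, 95 mm tall, with one large dark hole. Origin: centre of its lower edge.
- caliper: Bystander: steel vernier caliper lying flat, 230 mm long, under 10 mm high. Origin: middle of its beam on the bench.
- mallet: Bystander: soft-faced mallet lying on the bench, wooden handle 240 mm along its x, head 100 mm across, 34 mm high. Origin: on the bench near the head, which lies 35 mm towards +x; the handle reaches to x = -220 mm.
- hex_keys: Bystander: set of hex keys in a plastic holder 90 x 22 mm, 30 mm high. Origin: centre of its underside.
- knurled_bush: Bystander: dark steel turned bush standing on end, 38 mm in diameter, 65 mm high. Origin: centre of its underside.
- micrometer_stand: Bystander: micrometer held in a cast bench stand, foot 96 mm in diameter, 134 mm high. Origin: centre of the foot's underside.
There are look-alikes about, which are no part of the job. Leave any blue or green look-alike of the upright alone.

How it is judged:
By the outcome, as a careful person would: the job done as asked, in the order asked, and still so for the second after the job is handed in, while the arm keeps its last pose, push and grip.
It also fails if it takes over 72 s, if anything falls off the work surface, if the arm or the gripper's body presses on something with over 40 N, if the wrist force passes 120 N, or if a joint passes its speed limit or range.

## Working session

There is one attempt and no reset: what is moved stays moved. The work goes in short steps, Python scripts to look and compute and a shell command to move; the robot and the scene stay as the last step left them, time stands still between calls to the robot, and variables do not carry over. Pictures are saved under pics/ and viewed, and the job is handed in when it is done.

```bash
ls; mkdir -p pics; python3 - <<'E'
from cell import sensors, vision, arm, nets
import cv2
print(sensors.observe()); print(arm.tip_reach)
for n in ("side","top"):
    im,d=vision.get_image(n); cv2.imwrite(f"pics/{n}0.png",im); print(n,vision.camera_model(n))
    import numpy as np; np.save(f"pics/{n}0.npy",d)
E
```

```text
pics
{'clock': 0.0, 'joints': array([ 1.03334716,  0.43522667,  0.02499821,  1.57409141, -0.01161692,
        1.13399074, -0.0751123 ]), 'dq': array([ 1.41142803e-03, -5.47994237e-05, -8.23982616e-04, -1.59247618e-05,
        8.90300485e-04,  4.43599952e-04,  4.07669358e-04]), 'joint_efforts': array([ 7.08378211e-04, -6.67844439e+01,  9.85503606e-01, -3.14454317e+01,
       -6.04390120e-02,  4.30481869e-02,  1.52814414e-04]), 'position': array([ 0.26303356, -0.56642079,  0.23994515]), 'ee_rot': array([-3.06620280e+00, -6.77195355e-01,  7.41604740e-04]), 'force': array([-0.27931436, -0.1425414 ,  0.00504643]), 'ft_torque': array([0.0251275 , 0.00100809, 0.01400259]), 'width': 0.9965385294036466}
0.014
side {'K': array([[346.58967924,   0.        , 259.35872081],
       [  0.        , 346.58967924, 196.86151191],
       [  0.        ,   0.        ,   1.        ]]), 'k1': -0.0726148079519126, 'xyz': array([0.41454498, 0.56670357, 0.66390982]), 'attitude': array([-0.11674805,  2.85124541, -1.19627492])}
top {'K': array([[380.96496362,   0.        , 256.56204909],
       [  0.        , 380.96496362, 181.49643666],
       [  0.        ,   0.        ,   1.        ]]), 'k1': -0.021374513395567823, 'xyz': array([ 0.29904525, -0.03932444,  1.14216476]), 'attitude': array([-2.11269954,  2.17476385, -0.16236951])}
```

View pics/side0.png

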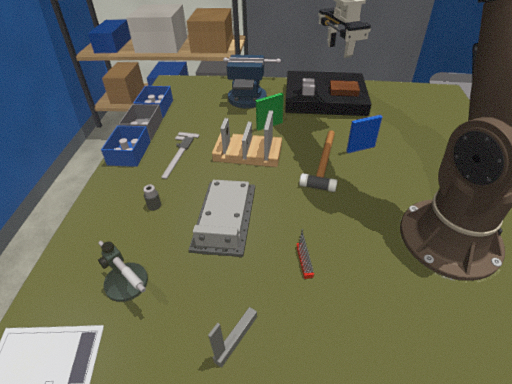

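View pics/top0.png

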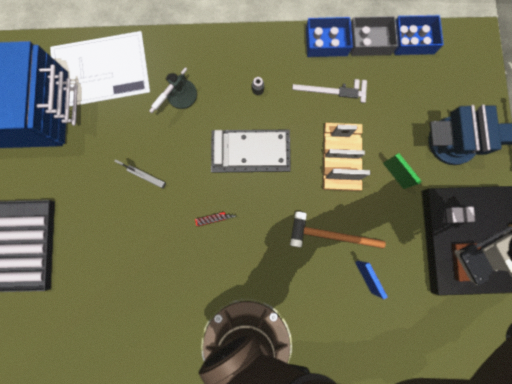

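```bash
cat > h.py <<'E'
import numpy as np, cv2
from scipy.spatial.transform import Rotation as R
from cell import sensors, vision, arm, nets
def cm(n):
    c=vision.camera_model(n); return c['K'],np.array([c['k1'],0,0,0]),np.array(c['xyz']),R.from_rotvec(c['attitude']).as_matrix()
def cloud(n,d,mask=None):
    K,D,t,A=cm(n); vv,uu=np.nonzero((d>0)&(mask if mask is not None else True))
    p=cv2.undistortPoints(np.stack([uu,vv],1).astype(np.float64)[:,None],K,D)[:,0]
    z=d[vv,uu]; return (np.c_[p*z[:,None],z])@A.T+t, uu,vv
def proj(n,P):
    K,D,t,A=cm(n); q=(np.atleast_2d(P)-t)@A
    return cv2.projectPoints(q,np.zeros(3),np.zeros(3),K,D)[0][:,0]
def grab(n,tag):
    im,d=vision.get_image(n); cv2.imwrite(f"pics/{n}{tag}.png",im); np.save(f"pics/{n}{tag}.npy",d); return im,d
def crop(im,u0,v0,u1,v1,s,fn):
    cv2.imwrite("pics/"+fn,cv2.resize(im[v0:v1,u0:u1],None,fx=s,fy=s,interpolation=cv2.INTER_CUBIC))
E
python3 - <<'E'
from h import *
ims={n:cv2.imread(f"pics/{n}0.png") for n in("side","top")}
crop(ims['side'],180,80,400,260,3.5,"c1.png")
crop(ims['top'],190,60,440,220,3.2,"c2.png")
for n in ("side","top"):
    d=np.load(f"pics/{n}0.npy")
    for l in ("upright","bracket_base","square","rack","low_plate","narrow_plate"):
        for i,r in enumerate(nets.cut_out(l,n)[:3]):
            P,u,v=cloud(n,d,r['region'])
            print(n,l,round(r['score'],2),np.round(r['uv']),len(P),P.mean(0).round(3),P.min(0).round(3),P.max(0).round(3))
            np.save(f"pics/m_{n}_{l}_{i}.npy",r['region'])
E
```

```text
side upright 0.75 [270. 110.] 692 [ 0.48  -0.454  0.068] [ 0.436 -0.49   0.003] [ 0.523 -0.344  0.127]
side upright 0.62 [269. 132.] 298 [ 0.472 -0.279  0.093] [ 0.464 -0.452  0.017] [ 0.494 -0.245  0.128]
side upright 0.58 [360. 135.] 921 [ 0.184 -0.343  0.059] [ 0.108 -0.456 -0.004] [ 0.23  -0.32   0.114]
side bracket_base 0.69 [224. 222.] 3840 [0.561 0.005 0.03 ] [ 0.499 -0.168 -0.002] [0.64  0.097 0.065]
side bracket_base 0.61 [253. 152.] 1356 [ 0.534 -0.278  0.025] [ 0.435 -0.382 -0.003] [ 0.648 -0.239  0.076]
side square 0.82 [228. 334.] 1048 [0.499 0.306 0.044] [ 0.459  0.237 -0.   ] [0.528 0.346 0.132]
side rack 0.79 [252. 152.] 1476 [ 0.532 -0.279  0.024] [ 0.432 -0.407 -0.003] [ 0.652 -0.239  0.086]
side rack 0.28 [224. 215.] 3766 [0.561 0.004 0.031] [ 0.5   -0.161 -0.001] [0.635 0.097 0.065]
side low_plate 0.67 [267. 132.] 328 [ 0.472 -0.277  0.087] [ 0.464 -0.344  0.018] [ 0.482 -0.245  0.128]
side low_plate 0.47 [245. 139.] 232 [ 0.536 -0.284  0.063] [ 0.529 -0.349  0.018] [ 0.547 -0.248  0.087]
side narrow_plate 0.58 [225. 137.] 238 [ 0.602 -0.29   0.074] [ 0.595 -0.489
[... 567 characters left out ...]
base 0.75 [250. 152.] 3344 [ 0.561 -0.027  0.03 ] [ 0.495 -0.15  -0.004] [0.64  0.098 0.068]
top square 0.79 [141. 176.] 270 [0.496 0.293 0.03 ] [ 0.462  0.234 -0.002] [0.527 0.355 0.131]
top rack 0.74 [341. 162.] 1587 [ 0.531 -0.298  0.028] [ 0.435 -0.364 -0.003] [ 0.641 -0.241  0.128]
top low_plate 0.79 [347. 154.] 287 [ 0.535 -0.301  0.071] [ 0.529 -0.349  0.022] [ 0.546 -0.251  0.09 ]
top low_plate 0.7 [140. 175.] 209 [0.497 0.295 0.029] [ 0.466  0.236 -0.002] [0.527 0.355 0.099]
top low_plate 0.26 [318. 234.] 1014 [ 0.308 -0.24   0.026] [ 0.265 -0.409 -0.002] [ 0.374 -0.138  0.039]
top narrow_plate 0.59 [344. 127.] 220 [ 0.6   -0.296  0.084] [ 0.595 -0.327  0.022] [ 0.609 -0.272  0.116]
```

View pics/c1.png

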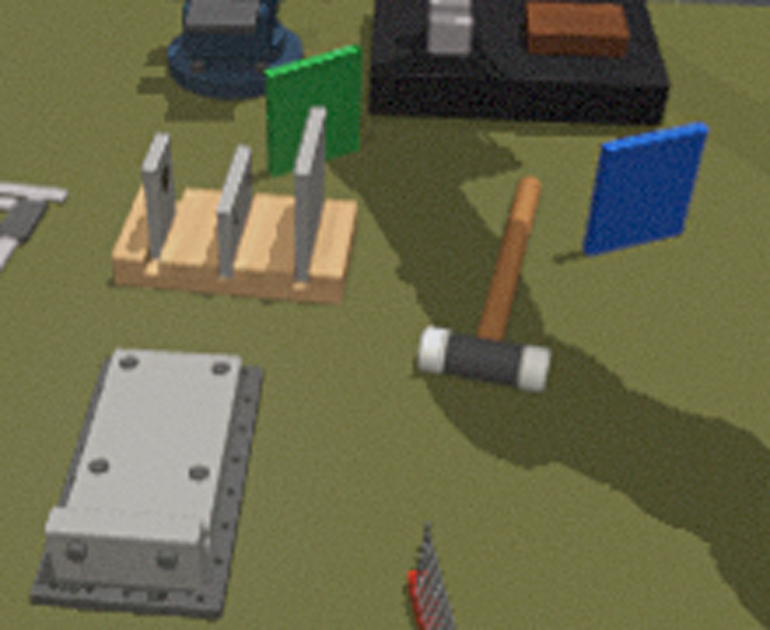

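View pics/c2.png

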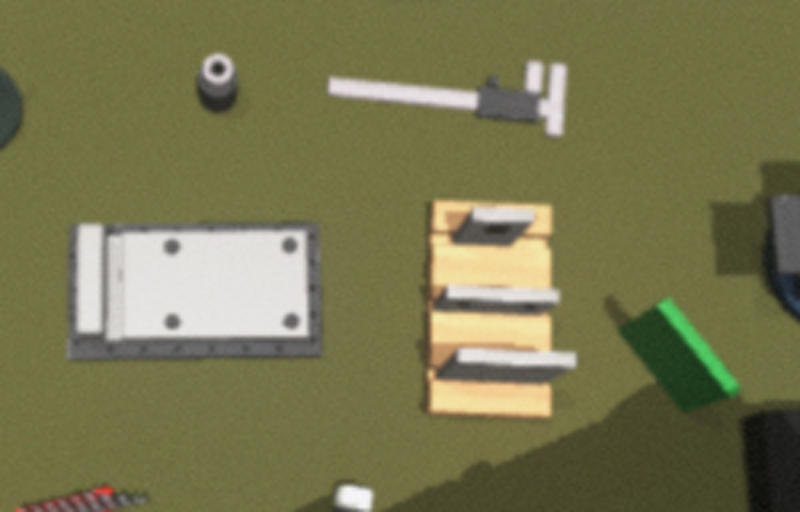

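```bash
python3 - <<'E'
from h import *
def rect(P,lab):
    if len(P)<10: print(lab,len(P));return
    (c,s,a)=cv2.minAreaRect((P[:,:2]*1000).astype(np.float32)); 
    m=P.mean(0); w,V=np.linalg.eigh(np.cov(P[:,:2].T)); ax=V[:,1]
    print(lab,len(P),'c',np.round(c,1),'s',np.round(s,1),'a',round(a,1),'| mean',(m*1000).round(1),'pca',round(np.degrees(np.arctan2(ax[1],ax[0])),2),'ext',(np.sqrt(12*w)*1000).round(1),'z sd',round(P[:,2].std()*1000,2))
for n in("side","top"):
    d=np.load(f"pics/{n}0.npy"); A,u,v=cloud(n,d); print(n)
    b=(A[:,0]>.47)&(A[:,0]<.66)&(A[:,1]>-.17)&(A[:,1]<.12)
    for zc,l in((.0,'bench'),(.034,'long'),(.062,'shoulder'),(.012,'fixt')):
        s=b&(abs(A[:,2]-zc)<.005); rect(A[s],l)
        print('  z med',np.median(A[s][:,2]).round(4))
    r=(A[:,1]<-.23)&(A[:,1]>-.37)&(A[:,0]>.42)&(A[:,0]<.66)
    rect(A[r&(abs(A[:,2]-.030)<.005)],'rack')
    u_=r&(A[:,0]<.5)
    rect(A[u_&(A[:,2]>.122)],'uptop'); rect(A[u_&(A[:,2]>.04)],'up all'); 
    q=(A[:,0]>.44)&(A[:,0]<.54)&(A[:,1]>.21)&(A[:,1]<.37)
    rect(A[q&(abs(A[:,2]-.026)<.005)],'stock'); rect(A[q&(A[:,2]>.04)],'blade'); rect(A[q&(A[:,2]>.12)],'bladetop');rect(A[q&(A[:,2]>.012)],'all')
E
```

```text
side
bench 2480 c [565. -25.] s [290. 190.] a 90.0 | mean [5.565e+02 1.710e+01 3.000e-01] pca 85.59 ext [249.7 310.2] z sd 1.24
  z med 0.0003
long 1914 c [566.8 -26.7] s [214.5 101.1] a 88.8 | mean [565.6 -36.6  34.3] pca 89.68 ext [101.7 186.9] z sd 1.3
  z med 0.0344
shoulder 379 c [568.6  68.5] s [100.6  24. ] a 0.1 | mean [567.8  70.1  61.8] pca 178.94 ext [ 23.7 100.4] z sd 1.56
  z med 0.062
fixt 984 c [566.8 -25. ] s [241.9 131. ] a 88.7 | mean [551.3  22.2  12.2] pca 78.59 ext [161.  261.1] z sd 1.63
  z med 0.0122
rack 1013 c [ 538. -302.] s [114.3 201.3] a 86.2 | mean [ 532.4 -290.3   30.1] pca -179.8 ext [109.9 204. ] z sd 1.66
uptop 88 c [ 472.6 -297.4] s [103.6  12.1] a 86.1 | mean [ 472.5 -293.4  125.7] pca 85.75 ext [ 12.4 106.3] z sd 1.01
up all 292 c [ 472.6 -297.2] s [103.9  12.7] a 85.9 | mean [ 472.  -279.3   94.9] pca 83.37 ext [ 13.4 112.3] z sd 28.34
stock 538 c [494.2 289.4] s [119.9  19.6] a 62.2 | mean [491.5 287.6  25.9] pca 63.8 ext [ 18.6 112.7] z sd 1.49
blade 333 c [516.2 332.4] s [25.1  6.9] a 66.9 | mean [515.5 334.   92.3] pca 62.86 ext [ 4.7 26.7] 
[... 875 characters left out ...]
205.9] z sd 2.04
uptop 170 c [ 473.3 -299. ] s [99.2 12.5] a 85.6 | mean [ 472.8 -300.1  127.2] pca 85.59 ext [ 12.5 100.7] z sd 1.88
up all 370 c [ 472.9 -299. ] s [99.9 13.2] a 85.6 | mean [ 470.3 -296.5  103.5] pca 85.27 ext [ 13.2 105.2] z sd 28.03
stock 212 c [494.5 290.4] s [121.   17.3] a 62.2 | mean [493.2 287.3  26. ] pca 62.39 ext [ 18.  118.8] z sd 2.28
blade 41 c [515.5 329.9] s [21.4  4.9] a 62.8 | mean [513.5 326.  106.3] pca 63.11 ext [ 5.5 25.9] z sd 27.6
bladetop 21 c [515.6 330.2] s [20.7  4.8] a 62.2 | mean [515.8 330.5 127.9] pca 63.42 ext [ 5.6 26.2] z sd 3.89
all 271 c [494.2 290. ] s [122.   17.3] a 62.2 | mean [496.  293.1  37.9] pca 62.54 ext [ 16.8 125.1] z sd 30.95
```

```bash
cat >> h.py <<'E'
def plan(pos,yaw,ref=None):
    s=sensors.observe(); p=np.array(s['position']); Q=R.from_rotvec(s['ee_rot'])
    y=np.radians(yaw); T=R.from_matrix(np.array([[np.cos(y),np.sin(y),0],[np.sin(y),-np.cos(y),0],[0,0,-1]]))
    X=Q.as_matrix()[:,0]
    print('clk',round(s['clock'],2),'p',p.round(4),'yaw',np.degrees(np.arctan2(X[1],X[0])).round(2),'F',np.round(s['force'],1),'w',round(s['width'],3),'q',np.round(s['joints'],2))
    print('t cm',(Q.inv().apply(np.array(pos)-p)*100).round(2),'w deg',np.degrees((Q.inv()*T).as_rotvec()).round(2))
E
python3 - <<'E'
from h import *
plan([.4729,-.2985,.20],85.7)
E
```

```text
clk 0.7 p [ 0.2632 -0.5669  0.2407] yaw 24.91 F [ 0.2 -0.6  0.2] w 0.999 q [ 1.03  0.43  0.02  1.57 -0.01  1.13 -0.08]
t cm [ 30.32 -15.51   4.07] w deg [  0.     0.   -60.79]
```

Could be taken for the upright (side-picture pixels): bare tall plate (269,132), green plate (270,110), blue plate (362,134), low plate (246,140), narrow plate (225,137). I choose (269,132), top-picture (345,175). It is bare aluminium with its top at z≈127 mm, 100 mm wide, and stands in the rack. The close crop shows it grey, hole-free and clearly the tallest of the three.

```bash
python3 -m handwheel '[{"tx":3,"ty":-1.5,"wz":-6,"claw":0.6},{"tx":6,"ty":-3,"wz":-12,"claw":0.6},{"tx":9,"ty":-4.6,"tz":0.5,"wz":-18,"claw":0.6},{"tx":12,"ty":-6.2,"tz":1,"wz":-24,"claw":0.6},{"tx":15,"ty":-7.7,"tz":1.5,"wz":-30,"claw":0.6},{"tx":18,"ty":-9.3,"tz":2,"wz":-36,"claw":0.6},{"tx":21,"ty":-10.8,"tz":2.5,"wz":-42,"claw":0.6},{"tx":24,"ty":-12.4,"tz":3,"wz":-48,"claw":0.6},{"tx":27,"ty":-14,"tz":3.5,"wz":-54,"claw":0.6},{"tx":29,"ty":-15,"tz":4,"wz":-59,"claw":0.6},{"tx":30.3,"ty":-15.5,"tz":4,"wz":-60.8,"claw":0.6},{"tx":30.3,"ty":-15.5,"tz":4,"wz":-60.8,"claw":0.6}]' 30
python3 - <<'E'
from h import *
plan([.4729,-.2985,.101],85.7)
E
```

```text
clk 0.7 p [ 0.2632 -0.5669  0.2407] yaw 24.91 F [ 0.2 -0.6  0.2] w 0.999 q [ 1.03  0.43  0.02  1.57 -0.01  1.13 -0.08]
t cm [ 30.32 -15.51  13.97] w deg [  0.     0.   -60.79]invalid input
```

```bash
python3 -m handwheel '[{"tx":3,"ty":-1.5,"tz":0,"wx":0,"wy":0,"wz":-6,"claw":0.6}]' 30; echo; python3 -m handwheel --help
```

```text
clock: 0.78
position: [0.2787, -0.5453, 0.2406]
ee_rot: [3.03, 0.821, -0.006]
force: [-0.5, -0.7, -0.4]
width: 0.966
invalid input: not JSON, or not a number
```

```bash
python3 -m handwheel '[{"tx":3,"ty":-1,"tz":0,"wx":0,"wy":0,"wz":-6,"claw":0.6},{"tx":10,"ty":-5,"tz":1,"wx":0,"wy":0,"wz":-18,"claw":0.6},{"tx":10,"ty":-5,"tz":1,"wx":0,"wy":0,"wz":-18,"claw":0.6},{"tx":17,"ty":-8,"tz":2,"wx":0,"wy":0,"wz":-32,"claw":0.6},{"tx":17,"ty":-8,"tz":2,"wx":0,"wy":0,"wz":-32,"claw":0.6},{"tx":24,"ty":-10,"tz":3,"wx":0,"wy":0,"wz":-46,"claw":0.6},{"tx":24,"ty":-10,"tz":3,"wx":0,"wy":0,"wz":-46,"claw":0.6},{"tx":27,"ty":-10.5,"tz":4,"wx":0,"wy":0,"wz":-54.8,"claw":0.6},{"tx":27,"ty":-10.5,"tz":4,"wx":0,"wy":0,"wz":-54.8,"claw":0.6}]' 30
python3 - <<'E'
from h import *
plan([.4729,-.2985,.101],85.7)
E
```

```text
clock: 1.53
position: [0.4664, -0.3055, 0.1998]
ee_rot: [-2.285, -2.154, -0.006]
force: [-0.2, -0.1, -0.4]
width: 0.6
clk 1.53 p [ 0.4664 -0.3055  0.1998] yaw 86.61 F [-0.2 -0.1 -0.4] w 0.6 q [ 0.72  0.39 -0.31  1.77  0.13  1.    0.3 ]
t cm [0.7  0.59 9.88] w deg [ 0.1  -0.2   0.91]
```

```bash
python3 -m handwheel '[{"tx":0.7,"ty":0.6,"tz":0,"wx":0,"wy":0,"wz":0.9,"claw":0.6},{"tx":0.7,"ty":0.6,"tz":0,"wx":0,"wy":0,"wz":0.9,"claw":0.6},{"tx":0.7,"ty":0.6,"tz":0,"wx":0,"wy":0,"wz":0.9,"claw":0.6},{"tx":0.7,"ty":0.6,"tz":0,"wx":0,"wy":0,"wz":0.9,"claw":0.6}]' 30
python3 - <<'E'
from h import *
plan([.4729,-.2985,.101],85.7)
E
```

```text
clock: 1.87
position: [0.468, -0.3059, 0.2008]
ee_rot: [2.32, 2.118, -0.001]
force: [0.1, 0.2, -0.1]
width: 0.603
clk 1.87 p [ 0.468  -0.3059  0.2008] yaw 84.78 F [ 0.1  0.2 -0.1] w 0.603 q [ 0.71  0.39 -0.3   1.77  0.13  1.01  0.26]
t cm [0.79 0.43 9.98] w deg [-0.    0.02 -0.92]
```

```bash
python3 -m handwheel '[{"tx":0.8,"ty":0.4,"tz":0,"wx":0,"wy":0,"wz":-0.9,"claw":0.6},{"tx":0.8,"ty":0.4,"tz":2,"wx":0,"wy":0,"wz":-0.9,"claw":0.6},{"tx":0.8,"ty":0.4,"tz":4,"wx":0,"wy":0,"wz":-0.9,"claw":0.6},{"tx":0.8,"ty":0.4,"tz":5,"wx":0,"wy":0,"wz":-0.9,"claw":0.6},{"tx":0.8,"ty":0.4,"tz":5,"wx":0,"wy":0,"wz":-0.9,"claw":0.6},{"tx":0.8,"ty":0.4,"tz":5,"wx":0,"wy":0,"wz":-0.9,"claw":0.6}]' 30
python3 - <<'E'
from h import *
plan([.4729,-.2985,.101],85.7)
im,d=grab("side","1"); crop(im,180,40,340,180,4,"c3.png")
im,d=grab("top","1"); crop(im,280,90,440,220,4,"c4.png")
E
```

```text
clock: 2.37
position: [0.4729, -0.2976, 0.1507]
ee_rot: [-2.302, -2.136, 0.0]
force: [-0.1, 0.1, -0.2]
width: 0.601
clk 2.37 p [ 0.4729 -0.2976  0.1507] yaw 85.71 F [-0.1  0.1 -0.2] w 0.601 q [ 0.69  0.44 -0.3   1.82  0.16  0.9   0.24]
t cm [-0.09  0.01  4.97] w deg [-0.05 -0.02  0.01]
```

View pics/c3.png

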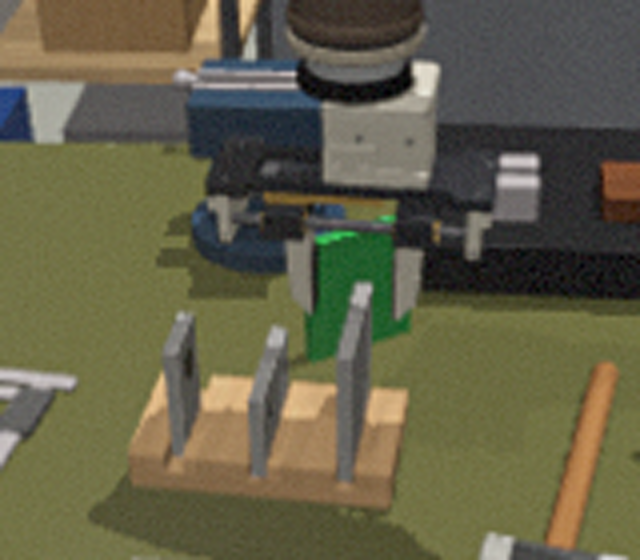

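View pics/c4.png

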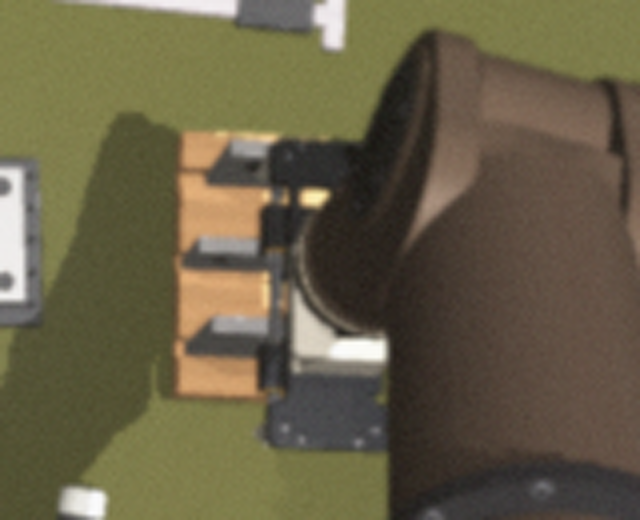

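```bash
python3 -m handwheel '[{"tx":-0.1,"ty":0,"tz":1.5,"wx":0,"wy":0,"wz":0,"claw":0.6},{"tx":-0.1,"ty":0,"tz":3,"wx":0,"wy":0,"wz":0,"claw":0.6},{"tx":-0.1,"ty":0,"tz":4.2,"wx":0,"wy":0,"wz":0,"claw":0.6},{"tx":-0.1,"ty":0,"tz":5,"wx":0,"wy":0,"wz":0,"claw":0.6},{"tx":-0.1,"ty":0,"tz":5,"wx":0,"wy":0,"wz":0,"claw":0.6},{"tx":-0.1,"ty":0,"tz":5,"wx":0,"wy":0,"wz":0,"claw":0.05},{"tx":-0.1,"ty":0,"tz":5,"wx":0,"wy":0,"wz":0,"claw":0.05},{"tx":-0.1,"ty":0,"tz":5,"wx":0,"wy":0,"wz":0,"claw":0.05},{"tx":-0.1,"ty":0,"tz":5,"wx":0,"wy":0,"wz":0,"claw":0.05},{"tx":-0.1,"ty":0,"tz":5,"wx":0,"wy":0,"wz":0,"claw":0.05},{"tx":-0.1,"ty":0,"tz":5,"wx":0,"wy":0,"wz":0,"claw":0.05},{"tx":-0.1,"ty":0,"tz":5,"wx":0,"wy":0,"wz":0,"claw":0.05}]' 40
python3 - <<'E'
from h import *
plan([.4729,-.2985,.25],85.7)
E
```

```text
clock: 3.47
position: [0.473, -0.2988, 0.1009]
ee_rot: [2.303, 2.137, 0.0]
force: [-0.1, 0.4, 0.2]
width: 0.144
clk 3.47 p [ 0.473  -0.2988  0.1009] yaw 85.71 F [-0.1  0.4  0.2] w 0.144 q [ 0.68  0.51 -0.29  1.87  0.19  0.79  0.21]
t cm [ 2.000e-02 -1.000e-02 -1.491e+01] w deg [0.01 0.01 0.01]
```

```bash
python3 -m handwheel '[{"tx":0,"ty":0,"tz":-0.6,"wx":0,"wy":0,"wz":0,"claw":0.05},{"tx":0,"ty":0,"tz":-1.5,"wx":0,"wy":0,"wz":0,"claw":0.05},{"tx":0,"ty":0,"tz":-2.5,"wx":0,"wy":0,"wz":0,"claw":0.05},{"tx":0,"ty":0,"tz":-3.7,"wx":0,"wy":0,"wz":0,"claw":0.05},{"tx":0,"ty":0,"tz":-5,"wx":0,"wy":0,"wz":0,"claw":0.05},{"tx":0,"ty":0,"tz":-6.3,"wx":0,"wy":0,"wz":0,"claw":0.05},{"tx":0,"ty":0,"tz":-7.6,"wx":0,"wy":0,"wz":0,"claw":0.05},{"tx":0,"ty":0,"tz":-9,"wx":0,"wy":0,"wz":0,"claw":0.05},{"tx":0,"ty":0,"tz":-10.2,"wx":0,"wy":0,"wz":0,"claw":0.05},{"tx":0,"ty":0,"tz":-11.2,"wx":0,"wy":0,"wz":0,"claw":0.05},{"tx":0,"ty":0,"tz":-12,"wx":0,"wy":0,"wz":0,"claw":0.05},{"tx":0,"ty":0,"tz":-12,"wx":0,"wy":0,"wz":0,"claw":0.05}]' 50
python3 - <<'E'
from h import *
plan([.5681,.035,.22],-1.1)
im,d=grab("side","2"); crop(im,180,20,340,180,4,"c5.png")
E
```

```text
clock: 4.47
position: [0.4737, -0.299, 0.2228]
ee_rot: [2.301, 2.135, 0.001]
force: [-0.1, -0.5, -3.4]
width: 0.127
clk 4.47 p [ 0.4737 -0.299   0.2228] yaw 85.7 F [-0.1 -0.5 -3.4] w 0.127 q [ 0.7   0.37 -0.31  1.74  0.13  1.05  0.27]
t cm [34.02  6.91  0.25] w deg [ 1.70e-01 -5.00e-02  8.68e+01]
```

View pics/c5.png

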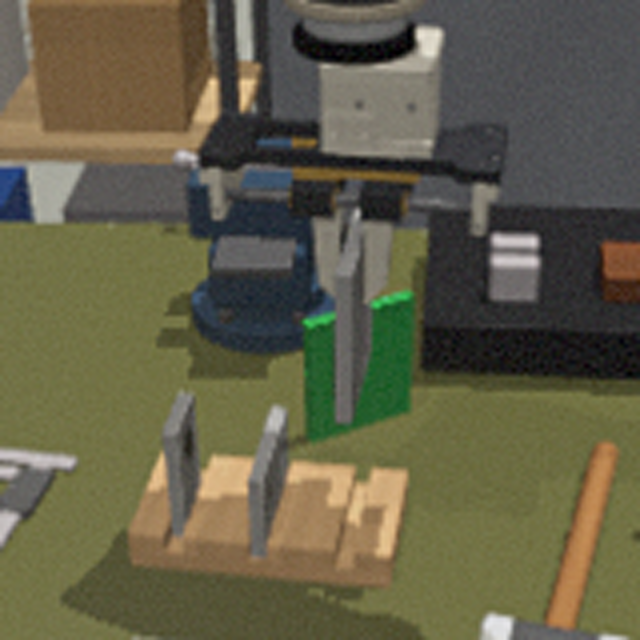

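```bash
python3 -m handwheel '[{"tx":0.5,"ty":0.1,"tz":0,"wx":0,"wy":0,"wz":1.5,"claw":0.05},{"tx":1.5,"ty":0.3,"tz":0,"wx":0,"wy":0,"wz":4,"claw":0.05},{"tx":3,"ty":0.6,"tz":0,"wx":0,"wy":0,"wz":8,"claw":0.05},{"tx":4.7,"ty":0.9,"tz":0,"wx":0,"wy":0,"wz":12,"claw":0.05},{"tx":6.4,"ty":1.3,"tz":0,"wx":0,"wy":0,"wz":16,"claw":0.05},{"tx":8.1,"ty":1.6,"tz":0,"wx":0,"wy":0,"wz":20,"claw":0.05},{"tx":9.8,"ty":2,"tz":0,"wx":0,"wy":0,"wz":25,"claw":0.05},{"tx":11.5,"ty":2.3,"tz":0,"wx":0,"wy":0,"wz":30,"claw":0.05},{"tx":13.2,"ty":2.7,"tz":0,"wx":0,"wy":0,"wz":34,"claw":0.05},{"tx":14.9,"ty":3,"tz":0,"wx":0,"wy":0,"wz":38,"claw":0.05},{"tx":16.6,"ty":3.4,"tz":0,"wx":0,"wy":0,"wz":42,"claw":0.05},{"tx":18,"ty":3.7,"tz":0,"wx":0,"wy":0,"wz":46,"claw":0.05}]' 50
python3 - <<'E'
from h import *
plan([.5681,.035,.22],-1.1)
E
```

```text
clock: 5.52
position: [0.5231, -0.1204, 0.2199]
ee_rot: [-2.955, -1.063, 0.002]
force: [-0.2, -0.3, -3.2]
width: 0.128
clk 5.52 p [ 0.5231 -0.1204  0.2199] yaw 39.56 F [-0.2 -0.3 -3.2] w 0.128 q [ 0.3   0.33 -0.22  1.8   0.08  1.02 -0.83]
t cm [ 1.336e+01 -9.120e+00 -1.000e-02] w deg [-0.06  0.07 40.66]
```

```bash
python3 -m handwheel '[{"tx":1.3,"ty":-0.9,"tz":0,"wx":0,"wy":0,"wz":4,"claw":0.05},{"tx":2.6,"ty":-1.8,"tz":0,"wx":0,"wy":0,"wz":8,"claw":0.05},{"tx":4,"ty":-2.7,"tz":0,"wx":0,"wy":0,"wz":12,"claw":0.05},{"tx":5.3,"ty":-3.6,"tz":0,"wx":0,"wy":0,"wz":16,"claw":0.05},{"tx":6.7,"ty":-4.6,"tz":0,"wx":0,"wy":0,"wz":20,"claw":0.05},{"tx":8,"ty":-5.5,"tz":0,"wx":0,"wy":0,"wz":24,"claw":0.05},{"tx":9.4,"ty":-6.4,"tz":0,"wx":0,"wy":0,"wz":28,"claw":0.05},{"tx":10.7,"ty":-7.3,"tz":0,"wx":0,"wy":0,"wz":32,"claw":0.05},{"tx":12,"ty":-8.2,"tz":0,"wx":0,"wy":0,"wz":36,"claw":0.05},{"tx":13,"ty":-8.9,"tz":0,"wx":0,"wy":0,"wz":39,"claw":0.05},{"tx":13.4,"ty":-9.1,"tz":0,"wx":0,"wy":0,"wz":40.7,"claw":0.05},{"tx":13.4,"ty":-9.1,"tz":0,"wx":0,"wy":0,"wz":40.7,"claw":0.05}]' 50
python3 - <<'E'
from h import *
plan([.5681,.035,.14],-1.1)
im,d=grab("side","3"); crop(im,170,80,330,260,3.3,"c6.png")
im,d=grab("top","3"); crop(im,190,80,320,220,4,"c7.png")
E
```

```text
clock: 6.52
position: [0.5681, 0.0355, 0.2198]
ee_rot: [-3.141, 0.025, 0.002]
force: [0.3, -0.5, -4.3]
width: 0.128
clk 6.52 p [0.5681 0.0355 0.2198] yaw -0.93 F [ 0.3 -0.5 -4.3] w 0.128 q [-0.06  0.37 -0.13  1.73  0.05  1.05 -1.79]
t cm [0.02 0.05 7.98] w deg [-0.03  0.09  0.17]
```

View pics/c6.png

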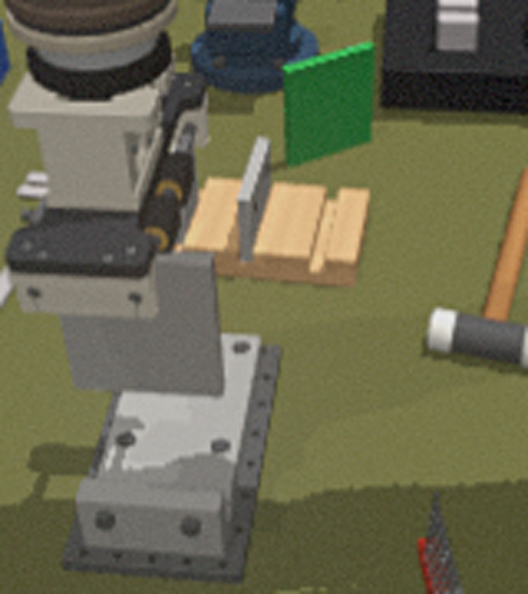

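View pics/c7.png

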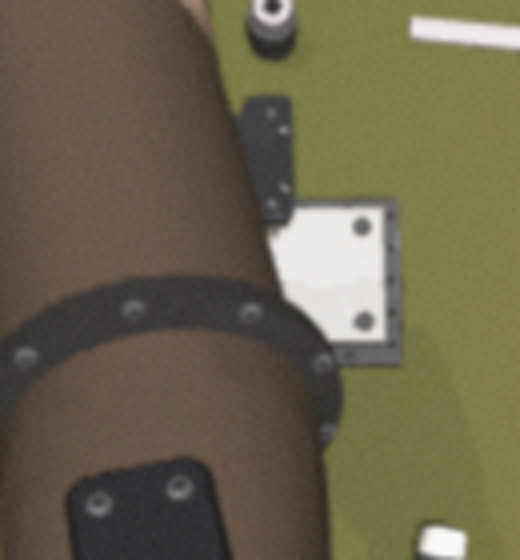

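```bash
cat >> h.py <<'E'
def plate(d,y0,y1,z0,z1):
    A,u,v=cloud("side",d)
    s=(abs(A[:,0]-.568)<.06)&(A[:,1]>y0)&(A[:,1]<y1)&(A[:,2]>z0)&(A[:,2]<z1); P=A[s]
    M=np.c_[P[:,0]-.568,P[:,2]-.1,np.ones(len(P))]
    for _ in range(4):
        c,*_r=np.linalg.lstsq(M,P[:,1],rcond=None); r=abs(P[:,1]-M@c); k=r<.003; M,P=M[k],P[k]
    print('N',len(P),'y at (.568,z.1)',c[2].round(4),'yaw slope deg',np.degrees(c[0]).round(2),'tilt deg',np.degrees(c[1]).round(2),'x',np.percentile(P[:,0],[0,1,50,99,100]).round(4),'z',np.percentile(P[:,2],[0,1,99,100]).round(4))
E
python3 - <<'E'
from h import *
d=np.load("pics/side3.npy"); plate(d,.02,.06,.12,.24); plate(d,.02,.06,.14,.19)
A,u,v=cloud("side",d)
s=(abs(A[:,0]-.568)<.07)&(abs(A[:,1]-.08)<.012)&(abs(A[:,2]-.045)<.012); P=A[s]; print(len(P),np.median(P[:,1]))
E
```

```text
N 1314 y at (.568,z.1) 0.0414 yaw slope deg -0.84 tilt deg 0.03 x [0.5166 0.5172 0.5543 0.6157 0.6171] z [0.1338 0.1351 0.2372 0.2399]
N 798 y at (.568,z.1) 0.0416 yaw slope deg -0.81 tilt deg -0.13 x [0.5166 0.5172 0.5661 0.6157 0.6171] z [0.1402 0.1405 0.1895 0.19  ]
297 0.07886950962935124
```

```bash
python3 -m handwheel '[{"tx":0.15,"ty":0,"tz":0.8,"wx":0,"wy":0,"wz":0.2,"claw":0.05},{"tx":0.15,"ty":0,"tz":2,"wx":0,"wy":0,"wz":0.2,"claw":0.05},{"tx":0.15,"ty":0,"tz":3.2,"wx":0,"wy":0,"wz":0.2,"claw":0.05},{"tx":0.15,"ty":0,"tz":4.4,"wx":0,"wy":0,"wz":0.2,"claw":0.05},{"tx":0.15,"ty":0,"tz":5.6,"wx":0,"wy":0,"wz":0.2,"claw":0.05},{"tx":0.15,"ty":0,"tz":6.8,"wx":0,"wy":0,"wz":0.2,"claw":0.05},{"tx":0.15,"ty":0,"tz":8,"wx":0,"wy":0,"wz":0.2,"claw":0.05},{"tx":0.15,"ty":0,"tz":8.6,"wx":0,"wy":0,"wz":0.2,"claw":0.05},{"tx":0.15,"ty":0,"tz":8.9,"wx":0,"wy":0,"wz":0.2,"claw":0.05},{"tx":0.15,"ty":0,"tz":8.9,"wx":0,"wy":0,"wz":0.2,"claw":0.05},{"tx":0.15,"ty":0,"tz":8.9,"wx":0,"wy":0,"wz":0.2,"claw":0.05},{"tx":0.15,"ty":0,"tz":8.9,"wx":0,"wy":0,"wz":0.2,"claw":0.05}]' 50
python3 - <<'E'
from h import *
plan([.5696,.0485,.1305],-1.1)
E
python3 -m handwheel '[{"tx":0,"ty":-0.3,"tz":0,"wx":0,"wy":0,"wz":0,"claw":0.05},{"tx":0,"ty":-0.6,"tz":0,"wx":0,"wy":0,"wz":0,"claw":0.05},{"tx":0,"ty":-0.9,"tz":0,"wx":0,"wy":0,"wz":0,"claw":0.05},{"tx":0,"ty":-1.1,"tz":0,"wx":0,"wy":0,"wz":0,"claw":0.05},{"tx":0,"ty":-1.2,"tz":0,"wx":0,"wy":0,"wz":0,"claw":0.05},{"tx":0,"ty":-1.2,"tz":0,"wx":0,"wy":0,"wz":0,"claw":0.05},{"tx":0,"ty":-1.2,"tz":0,"wx":0,"wy":0,"wz":0,"claw":0.05}]' 50
python3 - <<'E'
from h import *
plan([.5696,.0485,.1305],-1.1)
E
```

```text
clock: 7.62
position: [0.5703, 0.0335, 0.1324]
ee_rot: [-3.141, 0.033, -0.002]
force: [-1.0, -0.2, -3.4]
width: 0.124
clk 7.62 p [0.5703 0.0335 0.1324] yaw -1.2 F [-1.  -0.2 -3.4] w 0.124 q [-0.06  0.47 -0.12  1.83  0.07  0.85 -1.81]
t cm [-0.1  -1.5   0.19] w deg [-0.01 -0.07 -0.1 ]
clock: 8.2
position: [0.5701, 0.0457, 0.1317]
ee_rot: [3.141, -0.032, 0.0]
force: [0.7, -0.2, -3.4]
width: 0.13
clk 8.2 p [0.5701 0.0457 0.1317] yaw -1.18 F [ 0.7 -0.2 -3.4] w 0.13 q [-0.08  0.47 -0.12  1.82  0.07  0.85 -1.83]
t cm [-0.05 -0.28  0.12] w deg [ 0.01 -0.   -0.08]
```

```bash
for i in 1; do python3 -m handwheel '[{"tx":-0.05,"ty":-0.1,"tz":0,"wx":0,"wy":0,"wz":0,"claw":0.05},{"tx":-0.05,"ty":-0.2,"tz":0,"wx":0,"wy":0,"wz":0,"claw":0.05},{"tx":-0.05,"ty":-0.3,"tz":0,"wx":0,"wy":0,"wz":0,"claw":0.05},{"tx":-0.05,"ty":-0.3,"tz":0,"wx":0,"wy":0,"wz":0,"claw":0.05}]' 50;  python3 -m handwheel '[{"tx":0,"ty":-0.1,"tz":0,"wx":0,"wy":0,"wz":0,"claw":0.05},{"tx":0,"ty":-0.1,"tz":0,"wx":0,"wy":0,"wz":0,"claw":0.05}]' 50; python3 -m handwheel '[{"tx":0,"ty":-0.1,"tz":0,"wx":0,"wy":0,"wz":0,"claw":0.05},{"tx":0,"ty":-0.1,"tz":0,"wx":0,"wy":0,"wz":0,"claw":0.05}]' 50; done
```

```text
clock: 8.53
position: [0.5696, 0.0489, 0.1317]
ee_rot: [-3.141, 0.032, -0.0]
force: [0.3, 0.1, -3.3]
width: 0.129
clock: 8.7
position: [0.5697, 0.0494, 0.1317]
ee_rot: [3.141, -0.033, -0.0]
force: [0.1, -1.2, -3.2]
width: 0.128
clock: 8.87
position: [0.5697, 0.0496, 0.1317]
ee_rot: [3.14, -0.034, -0.0]
force: [-0.8, -2.6, -2.7]
width: 0.128
```

```bash
python3 -m handwheel '[{"tx":0,"ty":0.25,"tz":0,"wx":0,"wy":0,"wz":0,"claw":0.05},{"tx":0,"ty":0.25,"tz":0.3,"wx":0,"wy":0,"wz":0,"claw":0.05},{"tx":0,"ty":0.25,"tz":0.6,"wx":0,"wy":0,"wz":0,"claw":0.05},{"tx":0,"ty":0.25,"tz":0.9,"wx":0,"wy":0,"wz":0,"claw":0.05},{"tx":0,"ty":0.25,"tz":1.0,"wx":0,"wy":0,"wz":0,"claw":0.05},{"tx":0,"ty":0.25,"tz":1.0,"wx":0,"wy":0,"wz":0,"claw":0.05}]' 50
python3 - <<'E'
from h import *
plan([.5696,.0484,.1074],-1.1)
im,d=grab("side","4"); crop(im,170,80,330,260,3.3,"c8.png"); plate(d,.04,.07,.07,.15)
E
```

```text
clock: 9.37
position: [0.5693, 0.0483, 0.1212]
ee_rot: [-3.141, 0.032, 0.001]
force: [0.3, 0.6, -3.4]
width: 0.127
clk 9.37 p [0.5693 0.0483 0.1212] yaw -1.17 F [ 0.3  0.6 -3.4] w 0.127 q [-0.09  0.48 -0.12  1.83  0.08  0.83 -1.84]
t cm [ 0.03 -0.01  1.38] w deg [-0.    0.05 -0.07]
N 478 y at (.568,z.1) 0.0544 yaw slope deg -0.94 tilt deg -0.33 x [0.5178 0.5182 0.5389 0.6135 0.6185] z [0.0701 0.0706 0.1478 0.1489]
```

View pics/c8.png

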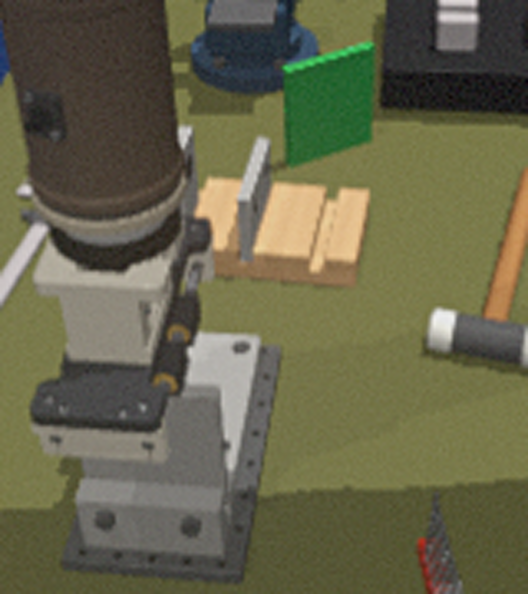

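```bash
python3 -m handwheel '[{"tx":0,"ty":0,"tz":0.15,"wx":0,"wy":0,"wz":0,"claw":0.05},{"tx":0,"ty":0,"tz":0.3,"wx":0,"wy":0,"wz":0,"claw":0.05},{"tx":0,"ty":0,"tz":0.45,"wx":0,"wy":0,"wz":0,"claw":0.05},{"tx":0,"ty":0,"tz":0.6,"wx":0,"wy":0,"wz":0,"claw":0.05},{"tx":0,"ty":0,"tz":0.6,"wx":0,"wy":0,"wz":0,"claw":0.05}]' 50
python3 -m handwheel '[{"tx":0,"ty":0,"tz":0.15,"wx":0,"wy":0,"wz":0,"claw":0.05},{"tx":0,"ty":0,"tz":0.3,"wx":0,"wy":0,"wz":0,"claw":0.05},{"tx":0,"ty":0,"tz":0.4,"wx":0,"wy":0,"wz":0,"claw":0.05},{"tx":0,"ty":0,"tz":0.4,"wx":0,"wy":0,"wz":0,"claw":0.05}]' 50
```

```text
clock: 9.83
position: [0.5694, 0.0481, 0.1153]
ee_rot: [3.141, -0.033, -0.001]
force: [0.7, -1.0, -3.5]
width: 0.129
clock: 10.17
position: [0.5695, 0.0481, 0.1114]
ee_rot: [3.141, -0.033, -0.001]
force: [-0.4, -1.1, -3.7]
width: 0.128
```

```bash
python3 -m handwheel '[{"tx":0,"ty":0,"tz":0.1,"wx":0,"wy":0,"wz":0,"claw":0.05},{"tx":0,"ty":0,"tz":0.2,"wx":0,"wy":0,"wz":0,"claw":0.05},{"tx":0,"ty":0,"tz":0.3,"wx":0,"wy":0,"wz":0,"claw":0.05},{"tx":0,"ty":0,"tz":0.3,"wx":0,"wy":0,"wz":0,"claw":0.05}]' 50
python3 -m handwheel '[{"tx":0,"ty":0,"tz":0.1,"wx":0,"wy":0,"wz":0,"claw":0.05},{"tx":0,"ty":0,"tz":0.2,"wx":0,"wy":0,"wz":0,"claw":0.05},{"tx":0,"ty":0,"tz":0.2,"wx":0,"wy":0,"wz":0,"claw":0.05}]' 50
```

```text
clock: 10.5
position: [0.5695, 0.0481, 0.1085]
ee_rot: [3.141, -0.033, -0.0]
force: [0.4, 0.3, -3.0]
width: 0.128
clock: 10.75
position: [0.5697, 0.0482, 0.1079]
ee_rot: [3.141, -0.033, 0.001]
force: [-5.9, -1.0, 10.6]
width: 0.127
```

```bash
python3 -m handwheel '[{"tx":0,"ty":0,"tz":0,"wx":0,"wy":0,"wz":0,"claw":0.2},{"tx":0,"ty":0,"tz":0,"wx":0,"wy":0,"wz":0,"claw":0.3},{"tx":0,"ty":0,"tz":0,"wx":0,"wy":0,"wz":0,"claw":0.5},{"tx":0,"ty":0,"tz":0,"wx":0,"wy":0,"wz":0,"claw":0.5},{"tx":0,"ty":0,"tz":0,"wx":0,"wy":0,"wz":0,"claw":0.5},{"tx":0,"ty":0,"tz":0,"wx":0,"wy":0,"wz":0,"claw":0.5}]' 50
python3 - <<'E'
from h import *
plan([.5696,.0484,.25],-1.1)
im,d=grab("side","5"); crop(im,170,80,330,260,3.3,"c9.png"); plate(d,.04,.07,.07,.15)
E
```

```text
clock: 11.25
position: [0.5696, 0.0481, 0.1066]
ee_rot: [3.141, -0.033, -0.0]
force: [-0.7, -0.2, 0.4]
width: 0.484
clk 11.25 p [0.5696 0.0481 0.1066] yaw -1.19 F [-0.7 -0.2  0.4] w 0.484 q [-0.09  0.5  -0.12  1.85  0.08  0.8  -1.85]
t cm [-1.000e-02 -3.000e-02 -1.434e+01] w deg [ 0.    0.   -0.09]
N 283 y at (.568,z.1) 0.0545 yaw slope deg -0.4 tilt deg -0.57 x [0.5181 0.5184 0.5343 0.554  0.5549] z [0.0704 0.071  0.1349 0.1357]
```

View pics/c9.png

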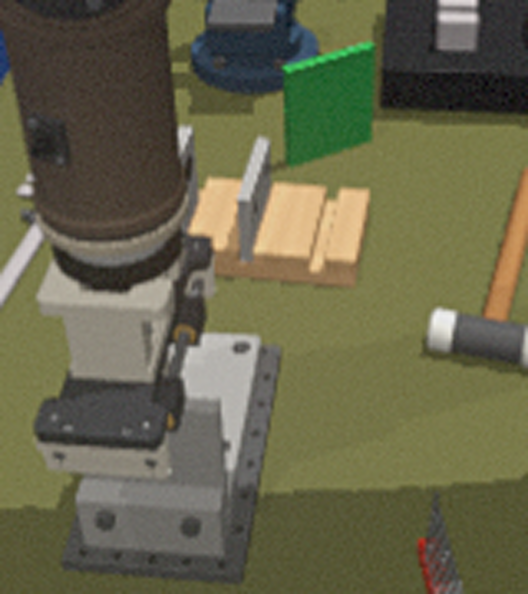

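```bash
python3 -m handwheel '[{"tx":0,"ty":0,"tz":-0.5,"wx":0,"wy":0,"wz":0,"claw":0.5},{"tx":0,"ty":0,"tz":-1.5,"wx":0,"wy":0,"wz":0,"claw":0.5},{"tx":0,"ty":0,"tz":-3,"wx":0,"wy":0,"wz":0,"claw":0.5},{"tx":0,"ty":0,"tz":-5,"wx":0,"wy":0,"wz":0,"claw":0.5},{"tx":0,"ty":0,"tz":-7,"wx":0,"wy":0,"wz":0,"claw":0.5},{"tx":0,"ty":0,"tz":-9,"wx":0,"wy":0,"wz":0,"claw":0.5},{"tx":0,"ty":0,"tz":-11,"wx":0,"wy":0,"wz":0,"claw":0.5},{"tx":0,"ty":0,"tz":-12,"wx":0,"wy":0,"wz":0,"claw":0.5},{"tx":0,"ty":0,"tz":-12,"wx":0,"wy":0,"wz":0,"claw":0.5}]' 50
python3 - <<'E'
from h import *
im,d=grab("side","6"); crop(im,170,80,330,260,3.3,"c10.png"); plate(d,.04,.07,.07,.15)
for y in (62.3,): 
  g=np.array([.4943,.2900]); a=np.radians(y); g2=g-.022*np.array([np.cos(a),np.sin(a)]); print(g2); plan([*g2,.22],y)
E
```

```text
clock: 12.05
position: [0.5711, 0.0484, 0.2298]
ee_rot: [-3.141, 0.033, -0.008]
force: [0.4, 0.6, -0.3]
width: 0.501
N 878 y at (.568,z.1) 0.0541 yaw slope deg -1.06 tilt deg -0.78 x [0.5186 0.5191 0.568  0.617  0.6189] z [0.0701 0.0704 0.1351 0.136 ]
[0.48407347 0.27052134]
clk 12.1 p [0.5702 0.0482 0.2279] yaw -1.2 F [-0.3 -0.2 -0.2] w 0.5 q [-0.08  0.37 -0.13  1.72  0.05  1.06 -1.82]
t cm [ -9.08 -22.05   0.78] w deg [ 6.00e-02 -1.40e-01 -6.35e+01]
```

View pics/c10.png

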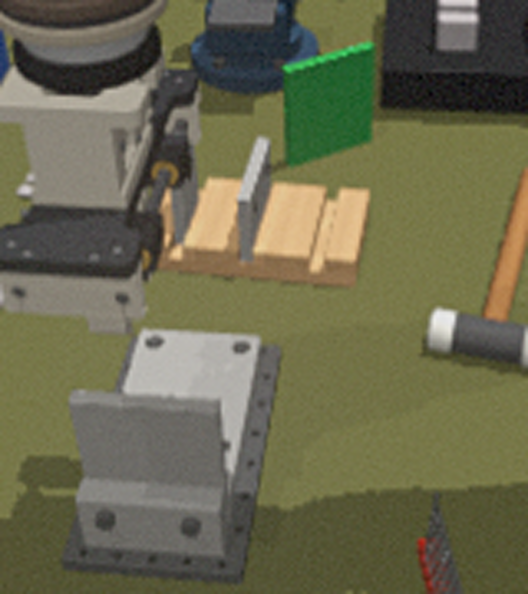

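```bash
python3 -m handwheel '[{"tx":-0.5,"ty":-1.5,"tz":0,"wx":0,"wy":0,"wz":-4,"claw":0.6},{"tx":-1.5,"ty":-3.5,"tz":0,"wx":0,"wy":0,"wz":-10,"claw":0.6},{"tx":-2.3,"ty":-5.6,"tz":0,"wx":0,"wy":0,"wz":-16,"claw":0.6},{"tx":-3.2,"ty":-7.7,"tz":0,"wx":0,"wy":0,"wz":-22,"claw":0.6},{"tx":-4,"ty":-9.8,"tz":0,"wx":0,"wy":0,"wz":-28,"claw":0.6},{"tx":-5,"ty":-12,"tz":0,"wx":0,"wy":0,"wz":-34,"claw":0.6},{"tx":-5.8,"ty":-14,"tz":0,"wx":0,"wy":0,"wz":-40,"claw":0.6},{"tx":-6.7,"ty":-16.2,"tz":0,"wx":0,"wy":0,"wz":-46,"claw":0.6},{"tx":-7.5,"ty":-18.3,"tz":0,"wx":0,"wy":0,"wz":-52,"claw":0.6},{"tx":-8.4,"ty":-20.4,"tz":0,"wx":0,"wy":0,"wz":-58,"claw":0.6},{"tx":-9.1,"ty":-22,"tz":0,"wx":0,"wy":0,"wz":-63.5,"claw":0.6},{"tx":-9.1,"ty":-22,"tz":0,"wx":0,"wy":0,"wz":-63.5,"claw":0.6}]' 50
python3 -m handwheel '[{"tx":0,"ty":0,"tz":0.5,"wx":0,"wy":0,"wz":0,"claw":0.6},{"tx":0,"ty":0,"tz":1,"wx":0,"wy":0,"wz":0,"claw":0.6}]' 50
python3 - <<'E'
from h import *
plan([.4841,.2705,.10],62.3)
im,d=grab("side","7"); crop(im,150,200,310,384,3.2,"c11.png")
E
```

```text
clock: 13.1
position: [0.4804, 0.2738, 0.2255]
ee_rot: [-2.677, -1.639, 0.003]
force: [-0.1, 1.1, -0.4]
width: 0.599
clock: 13.27
position: [0.4833, 0.2689, 0.2155]
ee_rot: [2.69, 1.622, -0.002]
force: [-0.4, -0.2, -0.4]
width: 0.605
clk 13.27 p [0.4833 0.2689 0.2155] yaw 62.17 F [-0.4 -0.2 -0.4] w 0.605 q [-0.28  0.38 -0.44  1.76  0.18  1.05 -1.27]
t cm [ 0.19 -0.   11.55] w deg [-0.01  0.08 -0.13]
```

View pics/c11.png

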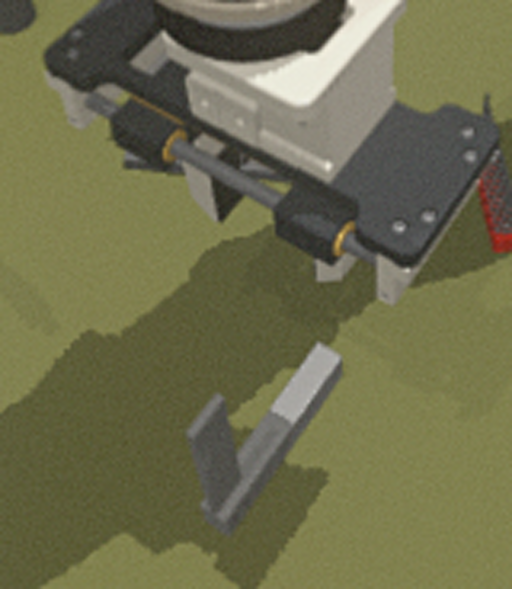

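```bash
python3 -m handwheel '[{"tx":0.2,"ty":0,"tz":2,"wx":0,"wy":0,"wz":0,"claw":0.6},{"tx":0.2,"ty":0,"tz":4,"wx":0,"wy":0,"wz":0,"claw":0.6},{"tx":0.2,"ty":0,"tz":6,"wx":0,"wy":0,"wz":0,"claw":0.6},{"tx":0.2,"ty":0,"tz":8,"wx":0,"wy":0,"wz":0,"claw":0.6},{"tx":0.2,"ty":0,"tz":10,"wx":0,"wy":0,"wz":0,"claw":0.6},{"tx":0.2,"ty":0,"tz":12,"wx":0,"wy":0,"wz":0,"claw":0.6},{"tx":0.2,"ty":0,"tz":14,"wx":0,"wy":0,"wz":0,"claw":0.6},{"tx":0.2,"ty":0,"tz":15.5,"wx":0,"wy":0,"wz":0,"claw":0.6},{"tx":0.2,"ty":0,"tz":15.5,"wx":0,"wy":0,"wz":0,"claw":0.6},{"tx":0.2,"ty":0,"tz":15.5,"wx":0,"wy":0,"wz":0,"claw":0.6}]' 50
python3 - <<'E'
from h import *
plan([.4841,.2705,.018],62.3)
im,d=grab("side","8"); crop(im,150,200,310,384,3.2,"c12.png")
E
```

```text
clock: 14.15
position: [0.4839, 0.2704, 0.0609]
ee_rot: [2.69, 1.623, -0.004]
force: [-0.3, 0.3, 0.4]
width: 0.6
clk 14.15 p [0.4839 0.2704 0.0609] yaw 62.2 F [-0.3  0.3  0.4] w 0.6 q [-0.34  0.57 -0.37  1.91  0.3   0.72 -1.37]
t cm [0.03 0.02 4.29] w deg [-0.05  0.13 -0.1 ]
```

View pics/c12.png

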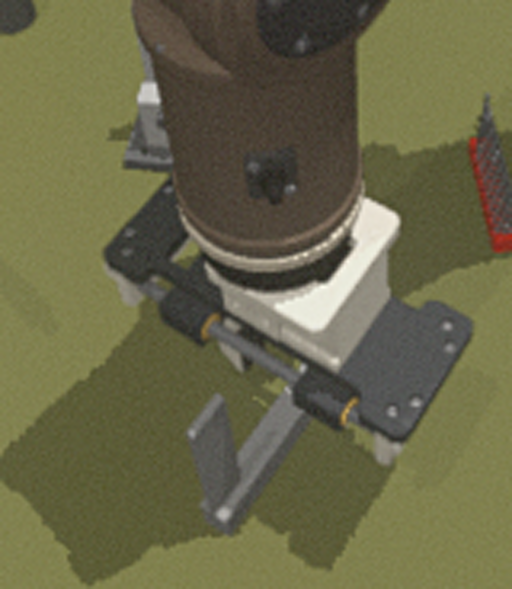

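Straddling the stock, well clear of the blade and the hex keys. Go down and grip.

```bash
python3 -m handwheel '[{"tx":0,"ty":0,"tz":1.5,"wx":0,"wy":0,"wz":0,"claw":0.6},{"tx":0,"ty":0,"tz":3,"wx":0,"wy":0,"wz":0,"claw":0.6},{"tx":0,"ty":0,"tz":4,"wx":0,"wy":0,"wz":0,"claw":0.6},{"tx":0,"ty":0,"tz":4.3,"wx":0,"wy":0,"wz":0,"claw":0.6},{"tx":0,"ty":0,"tz":4.3,"wx":0,"wy":0,"wz":0,"claw":0.6},{"tx":0,"ty":0,"tz":4.3,"wx":0,"wy":0,"wz":0,"claw":0.6}]' 50
python3 - <<'E'
from h import *
plan([.4841,.2705,.018],62.3)
E
python3 -m handwheel '[{"tx":0,"ty":0,"tz":0,"wx":0,"wy":0,"wz":0,"claw":0.1},{"tx":0,"ty":0,"tz":0,"wx":0,"wy":0,"wz":0,"claw":0.1},{"tx":0,"ty":0,"tz":0,"wx":0,"wy":0,"wz":0,"claw":0.1},{"tx":0,"ty":0,"tz":0,"wx":0,"wy":0,"wz":0,"claw":0.1},{"tx":0,"ty":0,"tz":0,"wx":0,"wy":0,"wz":0,"claw":0.1},{"tx":0,"ty":0,"tz":0,"wx":0,"wy":0,"wz":0,"claw":0.1},{"tx":0,"ty":0,"tz":0,"wx":0,"wy":0,"wz":0,"claw":0.1}]' 55
python3 - <<'E'
from h import *
plan([.4841,.2705,.018],62.3)
E
```

```text
clock: 14.7
position: [0.4845, 0.272, 0.0194]
ee_rot: [2.689, 1.625, 0.001]
force: [1.2, 0.6, 0.4]
width: 0.601
clk 14.7 p [0.4845 0.272  0.0194] yaw 62.3 F [1.2 0.6 0.4] w 0.601 q [-0.36  0.63 -0.34  1.93  0.34  0.64 -1.41]
t cm [-0.15  0.03  0.14] w deg [ 0.02 -0.04 -0.  ]
clock: 15.28
position: [0.4843, 0.2716, 0.0188]
ee_rot: [2.688, 1.625, 0.0]
force: [0.2, -1.1, 1.3]
width: 0.192
clk 15.28 p [0.4843 0.2716 0.0188] yaw 62.3 F [ 0.2 -1.1  1.3] w 0.192 q [-0.36  0.63 -0.34  1.93  0.34  0.64 -1.41]
t cm [-0.11  0.03  0.08] w deg [ 0.02 -0.   -0.  ]
```

```bash
python3 -m handwheel '[{"tx":0,"ty":0,"tz":-0.4,"wx":0,"wy":0,"wz":0,"claw":0.1},{"tx":0,"ty":0,"tz":-1.2,"wx":0,"wy":0,"wz":0,"claw":0.1},{"tx":0,"ty":0,"tz":-2.6,"wx":0,"wy":0,"wz":0,"claw":0.1},{"tx":0,"ty":0,"tz":-4.4,"wx":0,"wy":0,"wz":0,"claw":0.1},{"tx":0,"ty":0,"tz":-6.4,"wx":0,"wy":0,"wz":0,"claw":0.1},{"tx":0,"ty":0,"tz":-8.6,"wx":0,"wy":0,"wz":0,"claw":0.1},{"tx":0,"ty":0,"tz":-11,"wx":0,"wy":0,"wz":0,"claw":0.1},{"tx":0,"ty":0,"tz":-13.4,"wx":0,"wy":0,"wz":0,"claw":0.1},{"tx":0,"ty":0,"tz":-15.6,"wx":0,"wy":0,"wz":0,"claw":0.1},{"tx":0,"ty":0,"tz":-17.6,"wx":0,"wy":0,"wz":0,"claw":0.1},{"tx":0,"ty":0,"tz":-18.8,"wx":0,"wy":0,"wz":0,"claw":0.1},{"tx":0,"ty":0,"tz":-19.2,"wx":0,"wy":0,"wz":0,"claw":0.1}]' 58
python3 -m handwheel '[{"tx":0,"ty":0,"tz":0,"wx":0,"wy":0,"wz":0,"claw":0.1},{"tx":0,"ty":0,"tz":0,"wx":0,"wy":0,"wz":0,"claw":0.1},{"tx":0,"ty":0,"tz":0,"wx":0,"wy":0,"wz":0,"claw":0.1}]' 58
python3 - <<'E'
from h import *
plan([.5666,-.058,.21],88.9)
im,d=grab("side","9"); crop(im,130,140,340,384,2.4,"c13.png")
A,u,v=cloud("side",d); s=(A[:,0]>.42)&(A[:,0]<.54)&(A[:,1]>.24)&(A[:,1]<.38)&(A[:,2]>.15); P=A[s]; print(len(P),P.min(0),P.max(0))
E
```

```text
clock: 16.28
position: [0.4845, 0.2722, 0.2132]
ee_rot: [2.688, 1.625, 0.004]
force: [0.3, -0.1, -4.2]
width: 0.192
clock: 16.53
position: [0.4835, 0.2711, 0.2095]
ee_rot: [2.688, 1.625, -0.004]
force: [0.6, -0.0, -5.2]
width: 0.194
clk 16.53 p [0.4835 0.2711 0.2095] yaw 62.31 F [ 0.6 -0.  -5.2] w 0.194 q [-0.28  0.39 -0.44  1.76  0.19  1.04 -1.27]
t cm [-2.528e+01  2.265e+01 -2.000e-02] w deg [ -0.09   0.1  -26.59]
28547 [0.42000183 0.25093982 0.18958127] [0.53998211 0.34783379 0.60332196]
```

View pics/c13.png

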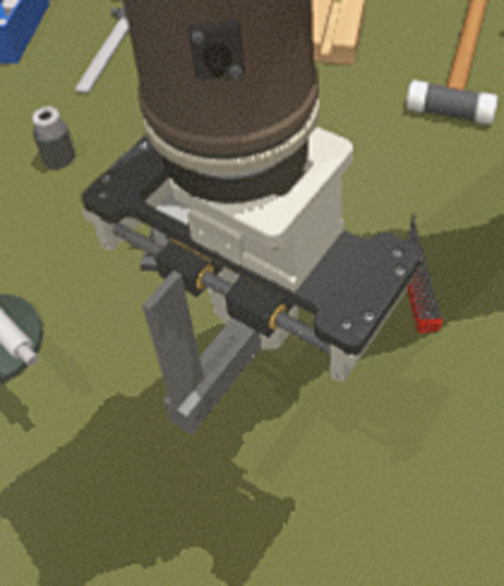

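```bash
python3 -m handwheel '[{"tx":-0.5,"ty":0.4,"tz":0,"wx":0,"wy":0,"wz":-0.5,"claw":0.1},{"tx":-1.4,"ty":1.2,"tz":0,"wx":0,"wy":0,"wz":-1.5,"claw":0.1},{"tx":-2.7,"ty":2.4,"tz":0,"wx":0,"wy":0,"wz":-2.8,"claw":0.1},{"tx":-4,"ty":3.6,"tz":0,"wx":0,"wy":0,"wz":-4.2,"claw":0.1},{"tx":-5.4,"ty":4.8,"tz":0,"wx":0,"wy":0,"wz":-5.6,"claw":0.1},{"tx":-6.8,"ty":6.1,"tz":0,"wx":0,"wy":0,"wz":-7.1,"claw":0.1},{"tx":-8.2,"ty":7.3,"tz":0,"wx":0,"wy":0,"wz":-8.6,"claw":0.1},{"tx":-9.6,"ty":8.6,"tz":0,"wx":0,"wy":0,"wz":-10,"claw":0.1},{"tx":-11,"ty":9.8,"tz":0,"wx":0,"wy":0,"wz":-11.5,"claw":0.1},{"tx":-12.4,"ty":11.1,"tz":0,"wx":0,"wy":0,"wz":-13,"claw":0.1},{"tx":-13.8,"ty":12.4,"tz":0,"wx":0,"wy":0,"wz":-14.5,"claw":0.1},{"tx":-15.2,"ty":13.6,"tz":0,"wx":0,"wy":0,"wz":-16,"claw":0.1}]' 58
python3 - <<'E'
from h import *
plan([.5666,-.058,.21],88.9)
E
```

```text
clock: 17.58
position: [0.5339, 0.0722, 0.2101]
ee_rot: [-2.435, -1.985, 0.001]
force: [0.1, -0.2, -4.6]
width: 0.194
clk 17.58 p [0.5339 0.0722 0.2101] yaw 78.39 F [ 0.1 -0.2 -4.6] w 0.194 q [ 0.11  0.37 -0.45  1.8   0.18  1.02 -0.61]
t cm [-12.1    5.82   0.02] w deg [ -0.04   0.03 -10.51]
```

```bash
python3 -m handwheel '[{"tx":-1.2,"ty":0.6,"tz":0,"wx":0,"wy":0,"wz":-1,"claw":0.1},{"tx":-2.6,"ty":1.2,"tz":0,"wx":0,"wy":0,"wz":-2.2,"claw":0.1},{"tx":-4,"ty":1.9,"tz":0,"wx":0,"wy":0,"wz":-3.4,"claw":0.1},{"tx":-5.4,"ty":2.6,"tz":0,"wx":0,"wy":0,"wz":-4.7,"claw":0.1},{"tx":-6.8,"ty":3.3,"tz":0,"wx":0,"wy":0,"wz":-6,"claw":0.1},{"tx":-8.2,"ty":4,"tz":0,"wx":0,"wy":0,"wz":-7.2,"claw":0.1},{"tx":-9.5,"ty":4.6,"tz":0,"wx":0,"wy":0,"wz":-8.4,"claw":0.1},{"tx":-10.7,"ty":5.2,"tz":0,"wx":0,"wy":0,"wz":-9.4,"claw":0.1},{"tx":-11.6,"ty":5.6,"tz":0,"wx":0,"wy":0,"wz":-10.1,"claw":0.1},{"tx":-12.1,"ty":5.8,"tz":0,"wx":0,"wy":0,"wz":-10.5,"claw":0.1},{"tx":-12.1,"ty":5.8,"tz":0,"wx":0,"wy":0,"wz":-10.5,"claw":0.1},{"tx":-12.1,"ty":5.8,"tz":0,"wx":0,"wy":0,"wz":-10.5,"claw":0.1}]' 58
python3 - <<'E'
from h import *
plan([.5666,-.058,.07],88.9)
im,d=grab("side","10"); crop(im,150,80,330,270,3,"c14.png")
E
```

```text
clock: 18.58
position: [0.5659, -0.0562, 0.2104]
ee_rot: [-2.244, -2.197, 0.0]
force: [-0.5, -0.4, -5.2]
width: 0.191
clk 18.58 p [ 0.5659 -0.0562  0.2104] yaw 88.78 F [-0.5 -0.4 -5.2] w 0.191 q [ 0.33  0.41 -0.44  1.72  0.2   1.05 -0.2 ]
t cm [-0.18  0.08 14.04] w deg [-0.04 -0.02 -0.12]
```

View pics/c14.png

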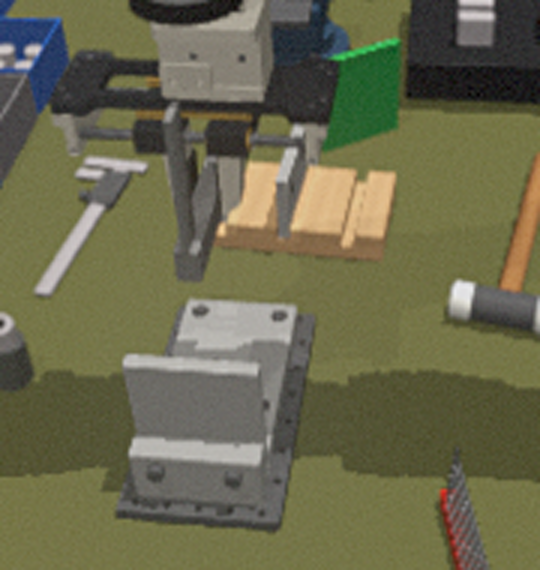

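```bash
python3 - <<'E'
from h import *
d=np.load("pics/side10.npy"); A,u,v=cloud("side",d)
s=(abs(A[:,0]-.567)<.02)&(A[:,1]>-.02)&(A[:,1]<.05)&(A[:,2]>.17)&(A[:,2]<.34); P=A[s]
print(len(P),P.min(0),P.max(0))
k=(P[:,1]>P[:,1].max()-.006); Q=P[k]
for _ in range(3):
    c=np.polyfit(Q[:,2]-.25,Q[:,1],1); r=Q[:,1]-np.polyval(c,Q[:,2]-.25); Q=Q[abs(r)<.002]
print('heel y at z.25',c[1],'tilt',np.degrees(c[0]),len(Q),'x',Q[:,0].min(),Q[:,0].max())
b=P[P[:,2]<.21]; print('stock x',np.percentile(b[:,0],[1,99]),'zmin',np.percentile(b[:,2],[0,1]))
t=P[P[:,2]>.24]; print('blade x',np.percentile(t[:,0],[1,50,99]), 'top', P[:,2].max())
E
```

```text
520 [ 0.54709466 -0.01995157  0.19148481] [0.5869948  0.02712135 0.32228495]
heel y at z.25 0.024498091236601818 tilt 0.9053641355702738 201 x 0.5584201511864704 0.5764703032876711
stock x [0.55741586 0.5761353 ] zmin [0.19148481 0.19164921]
blade x [0.547676   0.56548064 0.5857534 ] top 0.32228495357288167
```

```bash
python3 -m handwheel '[{"tx":-0.2,"ty":0.1,"tz":0.8,"wx":0,"wy":0,"wz":-0.1,"claw":0.1},{"tx":-0.2,"ty":0.1,"tz":2.2,"wx":0,"wy":0,"wz":-0.1,"claw":0.1},{"tx":-0.2,"ty":0.1,"tz":3.8,"wx":0,"wy":0,"wz":-0.1,"claw":0.1},{"tx":-0.2,"ty":0.1,"tz":5.4,"wx":0,"wy":0,"wz":-0.1,"claw":0.1},{"tx":-0.2,"ty":0.1,"tz":7,"wx":0,"wy":0,"wz":-0.1,"claw":0.1},{"tx":-0.2,"ty":0.1,"tz":8.6,"wx":0,"wy":0,"wz":-0.1,"claw":0.1},{"tx":-0.2,"ty":0.1,"tz":10.2,"wx":0,"wy":0,"wz":-0.1,"claw":0.1},{"tx":-0.2,"ty":0.1,"tz":11.8,"wx":0,"wy":0,"wz":-0.1,"claw":0.1},{"tx":-0.2,"ty":0.1,"tz":13.2,"wx":0,"wy":0,"wz":-0.1,"claw":0.1},{"tx":-0.2,"ty":0.1,"tz":14.2,"wx":0,"wy":0,"wz":-0.1,"claw":0.1},{"tx":-0.2,"ty":0.1,"tz":14.6,"wx":0,"wy":0,"wz":-0.1,"claw":0.1},{"tx":-0.2,"ty":0.1,"tz":14.6,"wx":0,"wy":0,"wz":-0.1,"claw":0.1}]' 58
python3 -m handwheel '[{"tx":0,"ty":0,"tz":0,"wx":0,"wy":0,"wz":0,"claw":0.1},{"tx":0,"ty":0,"tz":0,"wx":0,"wy":0,"wz":0,"claw":0.1}]' 58
python3 - <<'E'
from h import *
plan([.5666,-.058,.053],88.9)
im,d=grab("side","11"); crop(im,150,80,330,270,3,"c15.png")
E
```

```text
clock: 19.63
position: [0.5666, -0.0579, 0.0637]
ee_rot: [-2.241, -2.2, 0.002]
force: [0.8, -0.2, -4.6]
width: 0.196
clock: 19.8
position: [0.5678, -0.0581, 0.0655]
ee_rot: [2.242, 2.2, 0.002]
force: [-0.1, -0.1, -3.9]
width: 0.186
clk 19.8 p [ 0.5678 -0.0581  0.0655] yaw 88.92 F [-0.1 -0.1 -3.9] w 0.186 q [ 0.28  0.58 -0.38  1.86  0.31  0.75 -0.29]
t cm [ 0.01 -0.12  1.25] w deg [ 0.08 -0.    0.02]
```

View pics/c15.png

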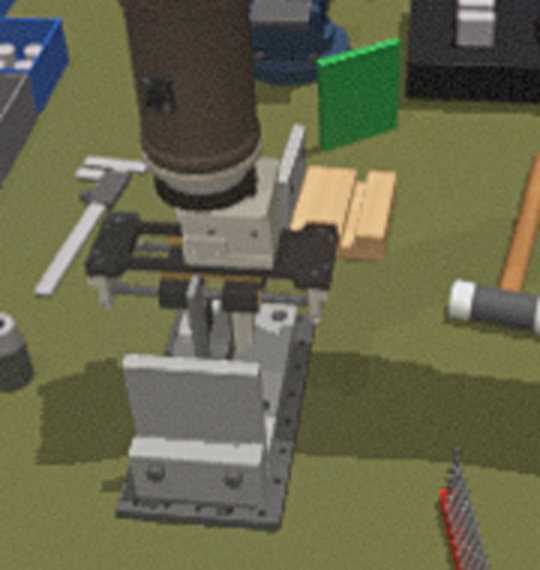

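```bash
python3 -m handwheel '[{"tx":0,"ty":-0.1,"tz":0.3,"wx":0,"wy":0,"wz":0,"claw":0.1},{"tx":0,"ty":-0.1,"tz":0.6,"wx":0,"wy":0,"wz":0,"claw":0.1},{"tx":0,"ty":-0.1,"tz":0.9,"wx":0,"wy":0,"wz":0,"claw":0.1},{"tx":0,"ty":-0.1,"tz":1,"wx":0,"wy":0,"wz":0,"claw":0.1},{"tx":0,"ty":-0.1,"tz":1,"wx":0,"wy":0,"wz":0,"claw":0.1}]' 58
python3 -m handwheel '[{"tx":0,"ty":0,"tz":0.1,"wx":0,"wy":0,"wz":0,"claw":0.1},{"tx":0,"ty":0,"tz":0.2,"wx":0,"wy":0,"wz":0,"claw":0.1},{"tx":0,"ty":0,"tz":0.2,"wx":0,"wy":0,"wz":0,"claw":0.1}]' 58
python3 -m handwheel '[{"tx":0,"ty":0,"tz":0.1,"wx":0,"wy":0,"wz":0,"claw":0.1},{"tx":0,"ty":0,"tz":0.1,"wx":0,"wy":0,"wz":0,"claw":0.1}]' 58
```

```text
clock: 20.27
position: [0.5659, -0.0583, 0.0543]
ee_rot: [-2.242, -2.2, 0.001]
force: [0.8, 0.2, -4.3]
width: 0.191
clock: 20.52
position: [0.5663, -0.0583, 0.0529]
ee_rot: [2.242, 2.2, 0.0]
force: [-0.4, -0.0, -2.9]
width: 0.189
clock: 20.68
position: [0.5663, -0.0583, 0.0527]
ee_rot: [2.242, 2.2, 0.0]
force: [-3.9, 0.5, 9.9]
width: 0.192
```

```bash
python3 -m handwheel '[{"tx":0.2,"ty":0,"tz":-0.03,"wx":0,"wy":0,"wz":0,"claw":0.1},{"tx":0.4,"ty":0,"tz":-0.03,"wx":0,"wy":0,"wz":0,"claw":0.1},{"tx":0.6,"ty":0,"tz":-0.03,"wx":0,"wy":0,"wz":0,"claw":0.1},{"tx":0.8,"ty":0,"tz":-0.03,"wx":0,"wy":0,"wz":0,"claw":0.1},{"tx":1,"ty":0,"tz":-0.03,"wx":0,"wy":0,"wz":0,"claw":0.1},{"tx":1.2,"ty":0,"tz":-0.03,"wx":0,"wy":0,"wz":0,"claw":0.1},{"tx":1.4,"ty":0,"tz":-0.03,"wx":0,"wy":0,"wz":0,"claw":0.1},{"tx":1.5,"ty":0,"tz":-0.03,"wx":0,"wy":0,"wz":0,"claw":0.1},{"tx":1.5,"ty":0,"tz":-0.03,"wx":0,"wy":0,"wz":0,"claw":0.1},{"tx":1.5,"ty":0,"tz":-0.03,"wx":0,"wy":0,"wz":0,"claw":0.1}]' 58
python3 - <<'E'
from h import *
plan([.5666,-.038,.053],88.9)
im,d=grab("side","12"); crop(im,150,80,330,270,3,"c16.png");plate(d,.04,.07,.07,.15)
print(sensors.observe()['ft_torque'])
E
```

```text
clock: 21.52
position: [0.5676, -0.0439, 0.0528]
ee_rot: [2.242, 2.198, 0.001]
force: [0.5, -4.5, 6.6]
width: 0.191
clk 21.52 p [ 0.5676 -0.0439  0.0528] yaw 88.87 F [ 0.5 -4.5  6.6] w 0.191 q [ 0.25  0.6  -0.37  1.88  0.32  0.72 -0.33]
t cm [ 0.59 -0.11 -0.02] w deg [ 0.12  0.05 -0.03]
N 884 y at (.568,z.1) 0.0541 yaw slope deg -1.07 tilt deg -0.89 x [0.5184 0.5188 0.5683 0.6173 0.6186] z [0.07   0.0709 0.1353 0.1361]
[-0.83071338 -0.01194013  0.04219284]
```

View pics/c16.png

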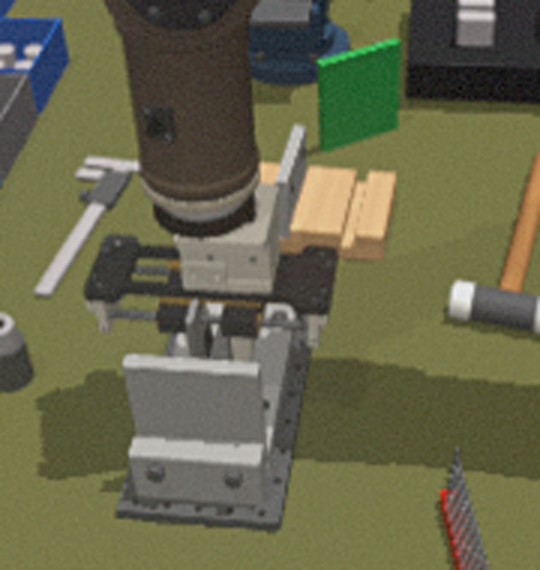

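```bash
python3 -m handwheel '[{"tx":0.1,"ty":0,"tz":0,"wx":0,"wy":0,"wz":0,"claw":0.1},{"tx":0.2,"ty":0,"tz":0,"wx":0,"wy":0,"wz":0,"claw":0.1},{"tx":0.3,"ty":0,"tz":0,"wx":0,"wy":0,"wz":0,"claw":0.1},{"tx":0.3,"ty":0,"tz":0,"wx":0,"wy":0,"wz":0,"claw":0.1}]' 58
python3 -m handwheel '[{"tx":0.1,"ty":0,"tz":0,"wx":0,"wy":0,"wz":0,"claw":0.1},{"tx":0.2,"ty":0,"tz":0,"wx":0,"wy":0,"wz":0,"claw":0.1},{"tx":0.2,"ty":0,"tz":0,"wx":0,"wy":0,"wz":0,"claw":0.1}]' 58
python3 -m handwheel '[{"tx":0.1,"ty":0,"tz":0,"wx":0,"wy":0,"wz":0,"claw":0.1},{"tx":0.1,"ty":0,"tz":0,"wx":0,"wy":0,"wz":0,"claw":0.1}]' 58
python3 - <<'E'
from h import *
plan([.5666,-.038,.053],88.9)
im,d=grab("side","13"); plate(d,.04,.07,.07,.15)
print(sensors.observe()['ft_torque'])
E
```

```text
clock: 21.9
position: [0.5676, -0.0411, 0.0528]
ee_rot: [2.242, 2.198, 0.001]
force: [-0.3, -4.9, 5.5]
width: 0.19
clock: 22.15
position: [0.5677, -0.0392, 0.0528]
ee_rot: [2.242, 2.198, 0.001]
force: [0.3, -5.1, 6.2]
width: 0.192
clock: 22.32
position: [0.5677, -0.0382, 0.0528]
ee_rot: [2.242, 2.198, 0.001]
force: [-0.1, -4.5, 5.6]
width: 0.192
clk 22.32 p [ 0.5677 -0.0382  0.0528] yaw 88.86 F [-0.1 -4.5  5.6] w 0.192 q [ 0.24  0.6  -0.37  1.88  0.32  0.72 -0.34]
t cm [ 0.02 -0.11 -0.02] w deg [ 0.12  0.07 -0.04]
N 855 y at (.568,z.1) 0.054 yaw slope deg -0.99 tilt deg -1.1 x [0.5181 0.5186 0.5677 0.6173 0.6188] z [0.07   0.0708 0.1351 0.1358]
[-0.95382413 -0.04460581 -0.00846991]
```

```bash
python3 -m handwheel '[{"tx":0.1,"ty":0,"tz":0,"wx":0,"wy":0,"wz":0,"claw":0.1},{"tx":0.1,"ty":0,"tz":0,"wx":0,"wy":0,"wz":0,"claw":0.1}]' 58
python3 -m handwheel '[{"tx":0.1,"ty":0,"tz":0,"wx":0,"wy":0,"wz":0,"claw":0.1},{"tx":0.1,"ty":0,"tz":0,"wx":0,"wy":0,"wz":0,"claw":0.1}]' 58
python3 -m handwheel '[{"tx":0.1,"ty":0,"tz":0,"wx":0,"wy":0,"wz":0,"claw":0.1},{"tx":0.1,"ty":0,"tz":0,"wx":0,"wy":0,"wz":0,"claw":0.1}]' 58
python3 - <<'E'
from h import *
plan([.5666,-.038,.053],88.9)
im,d=grab("side","14"); plate(d,.04,.07,.07,.15)
print(sensors.observe()['ft_torque'])
E
```

```text
clock: 22.53
position: [0.5677, -0.0377, 0.0528]
ee_rot: [2.242, 2.197, 0.0]
force: [-0.9, -5.4, 6.9]
width: 0.191
clock: 22.7
position: [0.5677, -0.0371, 0.0528]
ee_rot: [2.242, 2.196, -0.0]
force: [-0.1, -6.9, 5.8]
width: 0.196
clock: 22.87
position: [0.5677, -0.0369, 0.0528]
ee_rot: [2.242, 2.195, -0.001]
force: [-0.0, -9.2, 6.6]
width: 0.189
clk 22.87 p [ 0.5677 -0.0369  0.0528] yaw 88.79 F [-0.  -9.2  6.6] w 0.189 q [ 0.23  0.6  -0.37  1.88  0.32  0.72 -0.34]
t cm [-0.11 -0.11 -0.02] w deg [ 0.11  0.17 -0.11]
N 851 y at (.568,z.1) 0.0553 yaw slope deg -1.01 tilt deg -1.16 x [0.5184 0.519  0.5679 0.6174 0.6185] z [0.07   0.0712 0.1356 0.1372]
[-1.84345051 -0.00313225  0.03774217]
```

```bash
python3 -m handwheel '[{"tx":0.1,"ty":0,"tz":0.02,"wx":0,"wy":0,"wz":0,"claw":0.1},{"tx":0.1,"ty":0,"tz":0.02,"wx":0,"wy":0,"wz":0,"claw":0.1}]' 58
python3 -m handwheel '[{"tx":0.1,"ty":0,"tz":0.02,"wx":0,"wy":0,"wz":0,"claw":0.1},{"tx":0.1,"ty":0,"tz":0.02,"wx":0,"wy":0,"wz":0,"claw":0.1},{"tx":0.1,"ty":0,"tz":0.02,"wx":0,"wy":0,"wz":0,"claw":0.1}]' 58
cat >> h.py <<'E'
def blade(d):
    A,u,v=cloud("side",d)
    s=(abs(A[:,0]-.568)<.012)&(A[:,1]>.005)&(A[:,1]<.06)&(A[:,2]>.139)&(A[:,2]<.18); P=A[s]
    print('blade N',len(P),'y',np.percentile(P[:,1],[1,50,90,99]).round(4),'x',np.percentile(P[:,0],[1,50,99]).round(4),'zmax',P[:,2].max().round(4))
    f=P[(P[:,1]>.035)&(P[:,2]<.16)]
    if len(f)>5: print('back edge pts',len(f),'y med',np.median(f[:,1]).round(4),'slope deg',np.degrees(np.polyfit(f[:,2],f[:,1],1)[0]).round(1))
E
python3 - <<'E'
from h import *
plan([.5666,-.038,.053],88.9)
im,d=grab("side","15"); plate(d,.04,.07,.07,.15); plate(d,.03,.07,.07,.13);blade(d)
crop(im,170,130,270,260,5,"c17.png")
print(sensors.observe()['ft_torque'])
im,d=grab("top","15");crop(im,180,100,330,190,5,"c18.png")
E
```

```text
clock: 23.08
position: [0.5677, -0.0369, 0.0528]
ee_rot: [2.243, 2.194, -0.002]
force: [-1.0, -12.0, 8.9]
width: 0.193
clock: 23.33
position: [0.5677, -0.0369, 0.0528]
ee_rot: [2.243, 2.193, -0.004]
force: [-1.3, -14.5, 12.0]
width: 0.194
clk 23.33 p [ 0.5677 -0.0369  0.0528] yaw 88.7 F [ -1.3 -14.5  12. ] w 0.194 q [ 0.23  0.6  -0.37  1.88  0.32  0.72 -0.35]
t cm [-0.12 -0.11 -0.02] w deg [ 0.11  0.29 -0.2 ]
N 847 y at (.568,z.1) 0.0553 yaw slope deg -0.93 tilt deg -1.17 x [0.5184 0.519  0.5685 0.6172 0.6185] z [0.0702 0.0712 0.1352 0.1362]
N 806 y at (.568,z.1) 0.0555 yaw slope deg -0.95 tilt deg -0.17 x [0.5184 0.519  0.5682 0.6172 0.6185] z [0.0702 0.0711 0.1293 0.13  ]
blade N 68 y [0.0188 0.0366 0.0434 0.0448] x [0.566  0.567  0.5717] zmax 0.1654
back edge pts 25 y med 0.0429 slope deg -6.9
[-2.92562294  0.30231202  0.12421745]
```

View pics/c17.png

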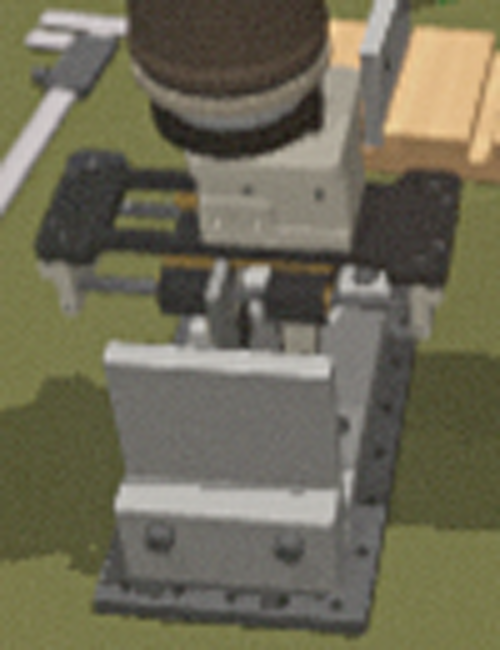

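View pics/c18.png

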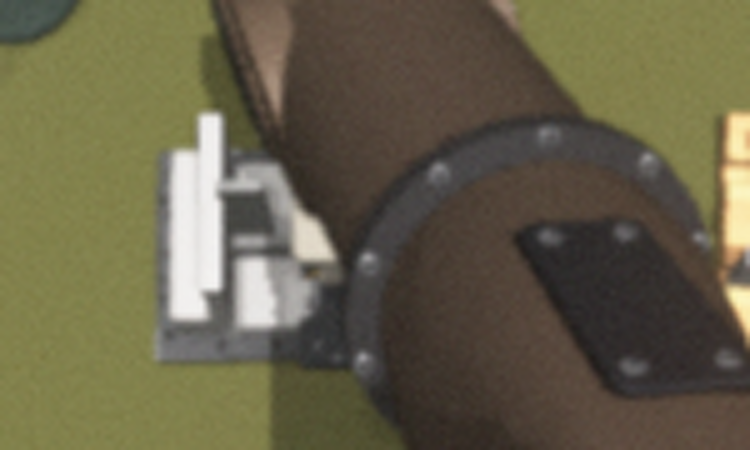

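```bash
python3 -m handwheel '[{"tx":0.05,"ty":0,"tz":0.02,"wx":0,"wy":0.1,"wz":-0.2,"claw":0.1},{"tx":0.1,"ty":0,"tz":0.03,"wx":0,"wy":0.2,"wz":-0.3,"claw":0.1},{"tx":0.1,"ty":0,"tz":0.03,"wx":0,"wy":0.2,"wz":-0.3,"claw":0.1},{"tx":0.1,"ty":0,"tz":0.03,"wx":0,"wy":0.2,"wz":-0.3,"claw":0.1}]' 58
python3 - <<'E'
from h import *
plan([.5666,-.038,.053],88.9)
print(sensors.observe()['ft_torque'])
D=[]
for k in range(4):
    im,d=vision.get_image("side"); D.append(d)
d=np.median(D,0); plate(d,.03,.07,.07,.13); blade(d)
D=[vision.get_image("top")[1] for k in range(4)]; d=np.median(D,0)
A,u,v=cloud("top",d)
# blade top and stock top (front free part) from the top camera
b=(abs(A[:,0]-.567)<.03)&(A[:,1]>-.02)&(A[:,1]<.07)
P=A[b&(A[:,2]>.158)&(A[:,2]<.172)]; print('blade top',len(P),P.min(0).round(4) if len(P) else '',P.max(0).round(4) if len(P) else '',np.median(P[:,2]))
P=A[(abs(A[:,0]-.568)<.045)&(abs(A[:,1]-.049)<.012)&(abs(A[:,2]-.134)<.006)]; print('plate top',len(P),np.percentile(P,[1,50,99],axis=0).round(4))
im,d=vision.get_image("side"); P,u,v=cloud("side",d)
s=(abs(P[:,0]-.567)<.012)&(P[:,1]<.015)&(P[:,1]>-.03)&(abs(P[:,2]-.06)<.008); Q=P[s]; print('stock top',len(Q), np.polyfit(Q[:,1],Q[:,2],1) if len(Q)>20 else '', np.median(Q[:,2]) if len(Q) else '')
E
```

```text
clock: 23.77
position: [0.5677, -0.0368, 0.0528]
ee_rot: [2.24, 2.198, -0.001]
force: [-3.0, -16.5, 16.5]
width: 0.192
clk 23.77 p [ 0.5677 -0.0368  0.0528] yaw 88.94 F [ -3.  -16.5  16.5] w 0.192 q [ 0.23  0.6  -0.37  1.88  0.32  0.72 -0.34]
t cm [-0.12 -0.11 -0.02] w deg [0.11 0.15 0.04]
[-3.47644096  0.57276922 -0.09818973]
N 809 y at (.568,z.1) 0.0555 yaw slope deg -0.9 tilt deg -0.12 x [0.5184 0.5186 0.5677 0.6174 0.6185] z [0.07   0.0705 0.1297 0.13  ]
blade N 68 y [0.0195 0.0364 0.0435 0.0443] x [0.5661 0.5672 0.5715] zmax 0.1651
back edge pts 24 y med 0.0432 slope deg -3.3
blade top 25 [0.5663 0.0188 0.1584] [0.5713 0.0427 0.1652] 0.16379282246620008
plate top 129 [[0.5237 0.0403 0.1318]
 [0.567  0.0487 0.1341]
 [0.6106 0.0541 0.1374]]
stock top 5  0.06401355782056706
```

```bash
python3 -m handwheel '[{"tx":0.05,"ty":-0.03,"tz":0,"wx":0,"wy":0,"wz":0,"claw":0.1},{"tx":0.05,"ty":-0.03,"tz":0,"wx":0,"wy":0,"wz":0,"claw":0.1},{"tx":0.05,"ty":-0.03,"tz":0,"wx":0,"wy":0,"wz":0,"claw":0.1},{"tx":0.05,"ty":-0.03,"tz":0,"wx":0,"wy":0,"wz":0,"claw":0.1},{"tx":0.05,"ty":-0.03,"tz":0,"wx":0,"wy":0,"wz":0,"claw":0.1},{"tx":0.05,"ty":-0.03,"tz":0,"wx":0,"wy":0,"wz":0,"claw":0.1},{"tx":0.05,"ty":-0.03,"tz":0,"wx":0,"wy":0,"wz":0,"claw":0.1},{"tx":0.05,"ty":-0.03,"tz":0,"wx":0,"wy":0,"wz":0,"claw":0.1}]' 58
python3 - <<'E'
from h import *
im,d=grab("side","16"); plate(d,.03,.07,.07,.13); blade(d); plan([.5666,-.038,.053],88.9)
E
```

```text
clock: 24.88
position: [0.5677, -0.0368, 0.0528]
ee_rot: [2.24, 2.198, -0.001]
force: [-1.2, -18.2, 14.1]
width: 0.19
N 802 y at (.568,z.1) 0.0555 yaw slope deg -0.96 tilt deg -0.29 x [0.5182 0.5187 0.5677 0.6175 0.6188] z [0.07   0.0707 0.1293 0.1299]
blade N 67 y [0.0194 0.0366 0.0437 0.0443] x [0.566  0.5672 0.5718] zmax 0.166
back edge pts 25 y med 0.0428 slope deg -6.3
clk 24.93 p [ 0.5677 -0.0368  0.0528] yaw 88.92 F [ -2.2 -18.9  14.4] w 0.187 q [ 0.23  0.6  -0.37  1.88  0.32  0.72 -0.34]
t cm [-0.13 -0.11 -0.02] w deg [0.14 0.17 0.02]
```

View pics/side16.png

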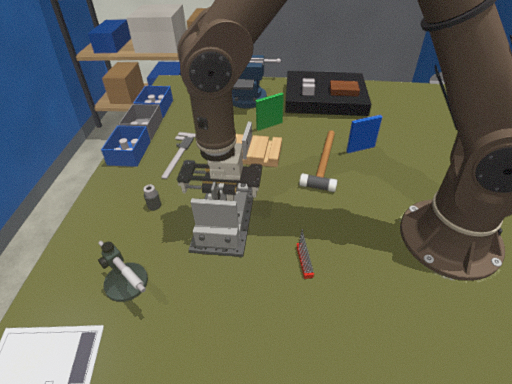

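The picture shows the plate standing in the groove behind the shoulder at (216,220), and the square gripped behind it at (217,190). The bystanders stand where they were. Handing in.

```bash
python3 -c "
from cell import arm; print(arm.sign_off())"
```

```text
the job is handed in; nothing more can be done
None
```

I put the tall bare plate into the bracket base's groove and let go of it. I then set the square on the long flat part of the base, pushed it into the corner, and handed in with it still gripped and pressing. The clock stood at about 25 s of the 72 s allowed.

**Plate:**
- The top edge is at 134 mm, so it is fully down.
- The ends are flush with the base's sides to within about 1 mm.
- It stands within 0.3° of vertical, with its face against the shoulder.

**Square:**
- The blade's top is at about 164 mm, as expected with the stock on the base.
- The gripper height also fits a flat stock to about 0.3 mm.
- The blade's back edge measures within about 0.7 mm of the plate's face, and the arm stopped moving forward while the push force rose.
- Yaw is 88.9° against about 88.9–89.1° for the base and plate.

**Force:** At hand-in the wrist read about 19 N into the plate and 14 N down, steady over the last second.

**Checks that disagreed:**
- The plate's tilt first read about −1.1°. With its top edge left out of the fit, it read −0.1 to −0.3°.
- The slope read off the blade's back edge, −3 to −7° from about 25 points, was too noisy to use, so I relied on the positions instead.
- The square hung about 0.9° nose-down while carried. Its height on the base suggests it levelled out when pressed down, but I could not measure the stock's top directly.

The other parts look unmoved in the last picture.

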